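# Seal the squeegee in its keep-moist tub

### The job

Printing stops for lunch: put the loose squeegee that lies beside the open grey tub away, lying flat on the floor of the tub, so that the ink on its blade will not dry. Then lay the pale lid loosely on the tub by its handle, and press it down corner by corner, one corner after another, until all four corners have snapped home and the lid sits flat and sealed all round. Leave the yellow-lidded ink pot, the stack of white cards and the beige tape roll behind the tub where they are.

Things in the scene. Friction and masses are not known exactly. Their poses are not given: they have to be found in the camera images.
- tub: Open grey plastic tub, fixed; outside 142 (x) x 184 (y) x 50 mm high, wall and floor 4 mm, inside 134 x 176 mm; black rubber gasket on the rim, top at 53 mm. Origin: centre of its underside. Four sprung snap lugs (beads 40 mm long, 4 mm proud) outside the two long walls at y = +-66 mm, 44 mm up.
- lid: Loose pale lid with a darker handle and thumb pads, right way up: 159 (x) x 202 (y) mm, 22 mm high without handle, 0.3 kg. Origin: centre of its lower edge plane. Goes on either way round, long sides along the tub's, skirt outside the wall; within 3 mm it centres itself. Laid on, it rides on the lugs with its origin 45 mm above the tub's underside; fully home, 35 mm. It can twist, so each corner goes down alone.
- lid_handle (a point): Middle of the lid's grip bar, 46 mm above the lid's lower edge. The bar runs along the lid's x: 90 mm long, 14 mm wide (y), 16 mm high (38 to 54 mm), on two feet; a flat rib below it tops out at 25 mm.
- pad_a (a point): Centre of the top of the lid's square thumb pad (30 x 30 mm) at lid x = -56, y = +66 mm, 24 mm above the lid's lower edge. Above the tub's underside: 59 mm when fully home, about 69 mm while riding on its lug. Snaps down with a push of 5 to 16 N (up to 30 N does no harm) and stays; may stand up to 4 mm high until all corners are home.
- pad_b (a point): Centre of the top of the lid's square thumb pad (30 x 30 mm) at lid x = -56, y = -66 mm, 24 mm above the lid's lower edge. Above the tub's underside: 59 mm when fully home, about 69 mm while riding on its lug. Snaps down with a push of 5 to 16 N (up to 30 N does no harm) and stays; may stand up to 4 mm high until all corners are home.
- pad_c (a point): Centre of the top of the lid's square thumb pad (30 x 30 mm) at lid x = +56, y = +66 mm, 24 mm above the lid's lower edge. Above the tub's underside: 59 mm when fully home, about 69 mm while riding on its lug. Snaps down with a push of 5 to 16 N (up to 30 N does no harm) and stays; may stand up to 4 mm high until all corners are home.
- pad_d (a point): Centre of the top of the lid's square thumb pad (30 x 30 mm) at lid x = +56, y = -66 mm, 24 mm above the lid's lower edge. Above the tub's underside: 59 mm when fully home, about 69 mm while riding on its lug. Snaps down with a push of 5 to 16 N (up to 30 N does no harm) and stays; may stand up to 4 mm high until all corners are home.
- squeegee: Squeegee lying flat on the bench beside the tub (not the ones by the screen frame and bench edge): timber grip, dark blade, 85 (x) x 150 (y) x 25 mm high, 0.18 kg. Origin: centre of its underside. Grip: x = -8 to +42 mm, 50 mm wide, full length along y. Blade: on to x = -42 mm, 8 to 17 mm high, so only the grip's top 8 mm is free on that side; pinch it there. Goes in either way round.
- ink_pot: Bystander: small closed ink pot with a yellow screw lid, diameter 67 mm, 58 mm high; origin at the centre of its underside.
- card_stack: Bystander: stack of six-sided white cards, 138 x 129 x 39 mm; origin at the centre of its underside.
- tape: Bystander: beige roll of masking tape lying flat, diameter 92 mm, 24 mm high; origin at the centre of its underside.
Mind the look-alikes: they are no part of the job. What is shaped like the squeegee but turquoise is not meant.

How it is judged:
By the outcome, as a careful person would: the job done as asked, in the order asked, and still so for the second after the job is handed in, with the robot touching nothing.
It also fails if it takes over 72 s, if anything falls off the work surface, if the arm or the gripper's body presses on something with over 40 N, if the wrist force passes 120 N, or if a joint passes its speed limit or range.

### The arm

A 6-joint arm with a two-finger parallel gripper is mounted at the origin on the work surface; the furniture and walls round the work are solid. World frame = base frame: x ahead of the robot, y to its left, z up, the work surface at z = 0. Lengths are in m, angles in rad, forces in N, time in s.
With the tool pointing down it reaches from about 0.425 to 0.95 m from the base axis. Payload 3.5 kg.
Tool frame: the origin (TCP) lies at the very end of the fingers, on their centre line; the grasp point (between the pads) lies 19 mm behind it; z points along the fingers, y is the direction in which the jaws open and shut (so a half turn about z gives the same grasp; the last joint's range is limited). The gripper opens to 85 mm and grips with 20 to 120 N. Pads are 22 mm wide; open, the fingers measure 114 mm over their backs; the gripper's body (76 mm by 85 mm) begins 54 mm behind the grasp point. The pads swing forward as they close: fully open they stand 13 mm farther back than shut.
Start: joints at [1.054, 0.286, 1.577, -0, 1.279, -0.15], TCP at [0.242, 0.63, 0.231] pointing down, gripper open.
Joint ranges: [-2.77, 2.77], [-0.9, 2.22], [0.21, 2.48], [-1.53, 4.67], [0.24, 2.81], [-2.84, 2.84]. Speed limits (rad/s): [2.79, 2.79, 3.14, 3.14, 3.14, 3.14].

### API

Orientations are given as a unit quaternion [x, y, z, w].
In Python, from plant import ctrl, imaging gives the robot as it stands.
- The arm moves only by the shell command python3 -m creep 'ROWS' [OPENING] [FORCE]. ROWS is JSON, one flat list of numbers, 4 for each row, row after row: the shift along the tool's x, y, z in units of 25 mm (1.0 is 25 mm), then the turn about the tool's z in units of 5 degrees (1.0 is 5 degrees). A call has 1 to 20 rows; each row is the pose to reach, as a shift and turn from the pose commanded when the call began, along the tool's axes at that moment; what a row does not reach only later rows make up. A row lasts 1/12 s, in which the tool goes at most 41.7 mm and 7.16 degrees, less where a joint would pass 70% of its speed; a pose out of reach is approached as far as the arm can. A call with a gripper value outside its range is refused whole. OPENING is the closure in counts, from 0 (fully open) to 255 (shut), set as the call begins (- or left out, the last holds). The fingers move at their own pace and stop on an object; FORCE is the grip in N (left out, the last holds). Time passes only in rows, so rows that repeat a pose let the fingers close. It gives the time, the measured TCP pose, the force and the opening at its end, in the units of the state.
- ctrl.get_state(): the state, without advancing time (a new reading comes with each control period).
- imaging.read_camera(name): name is "scene" or "top" or "wrist"; returns the picture (400x640x3 uint8, red, green, blue); there is no depth.
- imaging.camera_info(name): a dict with "intrinsics" (3x3 intrinsics, pixels), "origin" and "attitude" of the camera in the world. Camera axes: x right, y down, z forward; pixel columns grow to the right and rows downward; lengths in m; the calibration is good to about 2 mm. A picture is of the moment at which its call begins: read the wrist's pose just before it. camera_info takes no time and is no camera call; for the wrist camera it gives the pose at the moment of the call.
- ctrl.sign_off(): hands the job in, once; it reports no verdict.
Trained networks look in the newest picture that a camera, given by its name, has taken for a name from the list of things; names that differ only in an ending like _2 or _b are one class to them, and where a whole thing is asked for, a point or a joint stands for the part that bears it (a point fixed in the world has none). Each returns a list of dicts, best first, with "p" (0 to 1); they miss things now and then, are a little off and sometimes report something else, mostly with a low value. They report only what shows in the picture. A call takes as long as a camera call. They do not tell look-alikes from the thing itself.
- imaging.silhouettes(camera, name): "mask" (400x640 bool, what is visible of it) and "uv" ([column, row] in pixels, amid what is visible of it).
The state is a dict: "time": time; "qpos": joint angles; "dq": joint speeds; "joint_efforts": joint torques, N m; "eef_pos": TCP position; "tcp_rot": TCP orientation; "contact_force": force on the tool from outside, world axes, zero at the start; "wrist_torque": the same for the moment, N m; "opening": opening from 0.0 (shut) to 1.0 (fully open).
Only numpy, scipy, OpenCV 4.12 (cv2) and the standard library are available. Lean on these libraries where they do the work, as an engineer would, in place of code of your own. Each camera call takes 0.05 s, during which the arm holds its last target.

## Working session

There is one attempt and no reset: what is moved stays moved. The work goes in short steps, Python scripts to look and compute and a shell command to move; the robot and the scene stay as the last step left them, time stands still between calls to the robot, and variables do not carry over. Pictures are saved under pics/ and viewed, and the job is handed in when it is done.

```bash
ls; mkdir -p pics; cat > h.py <<'E'
import numpy as np, cv2
from plant import ctrl, imaging
from scipy.spatial.transform import Rotation as R
def info(c):
    i=imaging.camera_info(c); K=np.array(i["intrinsics"]); o=np.array(i["origin"]); a=np.array(i["attitude"])
    A=R.from_quat(a).as_matrix() if a.size==4 else a.reshape(3,3)
    return K,o,A
def unproj(cam,uv,z):
    K,o,A=cam; d=A@np.linalg.solve(K,[uv[0],uv[1],1.]); return o+d*(z-o[2])/d[2]
def proj(cam,p):
    K,o,A=cam; q=K@(A.T@(np.array(p)-o)); return q[:2]/q[2]
def save(n,im): cv2.imwrite('pics/'+n+'.png',im[:,:,::-1])
E
python3 - <<'E'
from h import *
for c in ["scene","top","wrist"]:
    im=imaging.read_camera(c); save(c+'0',im); print(c,imaging.camera_info(c))
s=ctrl.get_state(); print(s)
E
```

```text
pics
scene {'intrinsics': array([[454.11641041,   0.        , 328.64559431],
       [  0.        , 454.11641041, 196.72421664],
       [  0.        ,   0.        ,   1.        ]]), 'origin': array([-0.48216874, -1.02347524,  0.79305954]), 'attitude': array([ 0.77567392, -0.34909895,  0.21087676, -0.48165431])}
top {'intrinsics': array([[443.01175793,   0.        , 318.82508899],
       [  0.        , 443.01175793, 197.10153851],
       [  0.        ,   0.        ,   1.        ]]), 'origin': array([ 0.4821165 , -0.04733771,  1.68089424]), 'attitude': array([-0.69712511,  0.71564829, -0.03153615,  0.02948853])}
wrist {'intrinsics': array([[350.50334134,   0.        , 317.87569418],
       [  0.        , 350.50334134, 195.49632907],
       [  0.        ,   0.        ,   1.        ]]), 'origin': array([0.16607097, 0.65924994, 0.37281578]), 'attitude': array([0.81336131, 0.55933225, 0.09013192, 0.13216295])}
{'time': 0.15, 'qpos': array([ 1.05399887e+00,  2.87029355e-01,  1.57786463e+00, -1.55471070e-05,
        1.27862138e+00, -1.49980597e-01]), 'dq': array([ 0.00162092, -0.00169427, -0.00514127,  0.00025794,  0.00079065,
        0.00010374]), 'joint_efforts': array([ 1.13512153e-03, -4.06604862e+01, -2.93138570e+01, -1.08885977e-04,
        3.97481024e-03,  3.89574632e-05]), 'eef_pos': array([0.24178628, 0.62964534, 0.23020719]), 'tcp_rot': array([ 1.82379595e-01,  9.83227725e-01, -9.10857056e-04, -3.07568708e-04]), 'contact_force': array([ 0.51212358, -1.18059694,  0.47104041]), 'wrist_torque': array([-0.02698196,  0.01499509, -0.00828909]), 'opening': 1.0003764836890363}
```

View pics/top0.png

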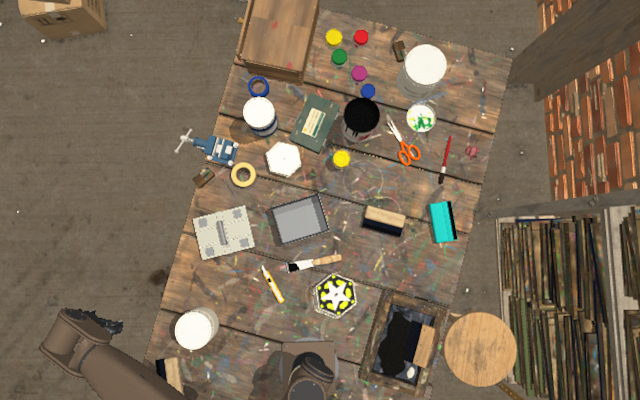

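View pics/scene0.png

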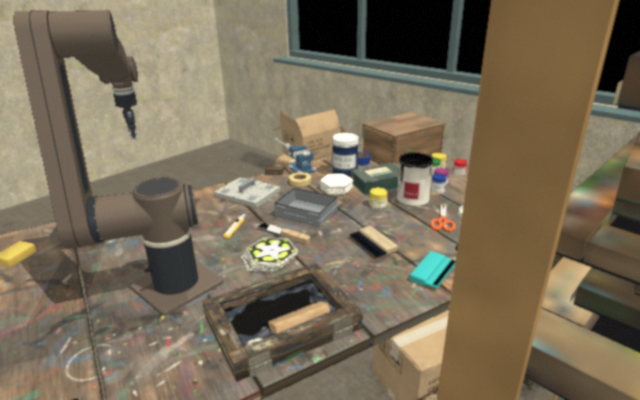

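View pics/wrist0.png

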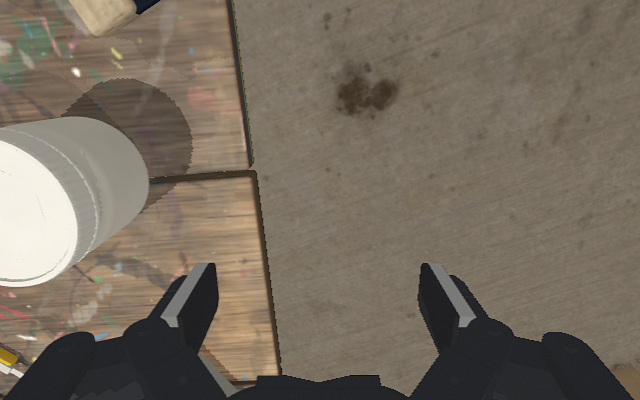

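Candidates in the top view: timber and black squeegee at (384,221), turquoise one at (443,222), one in the screen frame (424,345), one at the bench edge (168,375). The first fits, since it is timber and lies on the bench next to the tub (300,219). The lid is at (224,232).

```bash
cat > m.py <<'E'
from h import *
def rect(mask):
    m=mask.astype(np.uint8); n,l,st,_=cv2.connectedComponentsWithStats(m)
    k=1+np.argmax(st[1:,4]); c,_=cv2.findContours((l==k).astype(np.uint8),0,1)
    return max(c,key=cv2.contourArea)[:,0].astype(float)
E
python3 - <<'E'
from m import *
im=imaging.read_camera("top"); cam=info("top")
cv2.imwrite('pics/crop0.png',cv2.resize(im[170:270,180:470],None,fx=2.7,fy=2.7,interpolation=cv2.INTER_CUBIC)[:,:,::-1])
for nm,z in [("squeegee",.02),("tub",.052),("lid",.022),("ink_pot",.058),("card_stack",.039),("tape",.024)]:
    for d in imaging.silhouettes("top",nm)[:4]:
        if d["p"]<.3: continue
        c=rect(d["mask"]); w=np.array([unproj(cam,u,z)[:2] for u in c],np.float32)
        r=cv2.minAreaRect(w*1000); print(nm,round(d["p"],2),np.round(d["uv"]),np.round(r[0],1),np.round(r[1],1),round(r[2],1))
E
```

```text
squeegee 0.82 [382. 222.] [ 530.  -289.3] [154.1  88.2] 71.7
squeegee 0.8 [445. 220.] [ 521.2 -515.8] [150.2  91.2] 8.1
squeegee 0.39 [296. 218.] [545.7  23.7] [155.3 191.1] 15.4
tub 0.87 [298. 218.] [543.4  21.9] [148.4 188. ] 15.1
lid 0.6 [218. 231.] [502.6 305.9] [163.9 210.5] 12.6
lid 0.34 [209. 238.] [489.3 362.9] [160.4  92.1] 13.3
ink_pot 0.62 [341. 162.] [ 758.4 -137.8] [63.1 67.4] 88.5
ink_pot 0.3 [297. 219.] [543.3  20.3] [151.6 192.7] 15.3
card_stack 0.65 [282. 161.] [769.4  77. ] [134.9 119.2] 74.4
card_stack 0.47 [211. 237.] [488.6 357.7] [158.2  87.7] 13.1
tape 0.88 [238. 172.] [717.4 230.9] [91.6 87.7] 62.0
```

View pics/crop0.png

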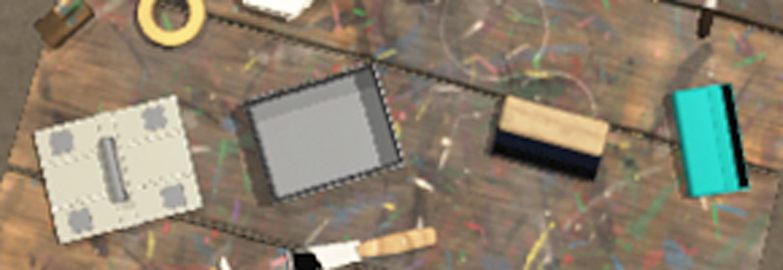

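```bash
cat >> h.py <<'E'
def go(pts):
    """pts: list (x,y,z mm, yaw_toolY deg) -> row units from present measured pose"""
    s=ctrl.get_state(); Rm=R.from_quat(s["tcp_rot"]).as_matrix(); p=np.array(s["eef_pos"])*1000
    y0=np.degrees(np.arctan2(Rm[1,1],Rm[0,1]))
    print("t",round(s["time"],2),"pos",np.round(p,1),"yaw",round(y0,1),"F",np.round(s["contact_force"],1),"open",round(s["opening"],3),"tilt",np.round(Rm[:,2],3),"q",np.round(s["qpos"],2))
    for x,y,z,yaw in pts:
        d=Rm.T@(np.array([x,y,z])-p)/25; t=-((yaw-y0+90)%180-90)
        print(np.round(d,2), "turn",round(t/5,2),"alt",round((t-180*np.sign(t))/5,2), "|d|",round(np.linalg.norm(d)*25))
E
python3 - <<'E'
from h import *
K,o,A=info("wrist"); s=ctrl.get_state(); Rm=R.from_quat(s["tcp_rot"]).as_matrix()
print("cam in tool",Rm.T@(o-s["eef_pos"])); print(np.round(Rm.T@A,3))
go([(500,150,250,-18),(470,0,300,15),(530,-289,250,-18.3)])
E
```

```text
cam in tool [ 0.08133123  0.00021115 -0.14258711]
[[ 0.001 -0.949 -0.316]
 [ 1.     0.     0.001]
 [-0.001 -0.316  0.949]]
t 0.5 pos [242.  630.1 231.3] yaw 69.0 F [-0.   0.4  0.2] open 1.0 tilt [-0. -0. -1.] q [ 1.05  0.29  1.58  0.    1.28 -0.15]
[-16.52 -14.23  -0.75] turn 17.4 alt -18.6 |d| 545
[-17.55 -20.26  -2.75] turn 10.8 alt -25.2 |d| 674
[-23.94 -30.19  -0.75] turn 17.46 alt -18.54 |d| 963
```

```bash
python3 - <<'E'
from h import *
go([(530,90,270,10)])
E
```

```text
t 0.5 pos [242.  630.1 231.3] yaw 69.0 F [-0.   0.4  0.2] open 1.0 tilt [-0. -0. -1.] q [ 1.05  0.29  1.58  0.    1.28 -0.15]
[-18.5  -16.04  -1.55] turn 11.8 alt -24.2 |d| 613
```

```bash
python3 -m creep '[-18.5,-16,-1.6,11.8,-18.5,-16,-1.6,11.8,-18.5,-16,-1.6,11.8,-18.5,-16,-1.6,11.8,-18.5,-16,-1.6,11.8,-18.5,-16,-1.6,11.8,-18.5,-16,-1.6,11.8,-18.5,-16,-1.6,11.8,-18.5,-16,-1.6,11.8,-18.5,-16,-1.6,11.8,-18.5,-16,-1.6,11.8,-18.5,-16,-1.6,11.8,-18.5,-16,-1.6,11.8,-18.5,-16,-1.6,11.8,-18.5,-16,-1.6,11.8,-18.5,-16,-1.6,11.8,-18.5,-16,-1.6,11.8,-18.5,-16,-1.6,11.8]' 
python3 - <<'E'
from m import *
go([(530,-200,250,-18.3)])
cam=info("wrist");im=imaging.read_camera("wrist"); save('w1',im)
for nm,z in [("tub",.053),("lid",.022)]:
    for d in imaging.silhouettes("wrist",nm)[:2]:
        c=rect(d["mask"]); w=np.array([unproj(cam,u,z)[:2] for u in c],np.float32)
        r=cv2.minAreaRect(w*1000); print(nm,round(d["p"],2),np.round(d["uv"]),np.round(r[0],1),np.round(r[1],1),round(r[2],1))
E
```

```text
time: 2.0
eef_pos: [0.53, 0.0911, 0.2712]
tcp_rot: [0.643, 0.766, 0.0, -0.0]
contact_force: [-0.7, 0.7, 0.3]
opening: 1.004
t 2.0 pos [530.   91.1 271.2] yaw 10.0 F [-0.7  0.7  0.3] open 1.004 tilt [-0.  0. -1.] q [-0.02 -0.05  1.87  0.    1.32 -0.19]
[-11.47  -2.02   0.84] turn 5.65 alt -30.35 |d| 292
tub 0.56 [318. 212.] [545.8  24.6] [147.8 192.8] 15.7
```

View pics/w1.png

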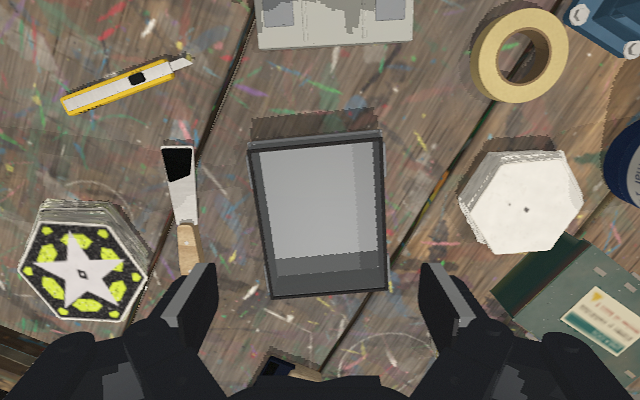

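```bash
cat >> h.py <<'E'
def box(cx,cy,yaw,w,l,z,ox=0,oy=0):
    a=np.radians(yaw); Rz=np.array([[np.cos(a),-np.sin(a)],[np.sin(a),np.cos(a)]])
    return [np.r_[(Rz@np.array([ox+i*w/2,oy+j*l/2])+[cx,cy])/1000,z/1000] for i,j in [(-1,-1),(1,-1),(1,1),(-1,1)]]
def draw(im,cam,polys,n,crop,f=3):
    x0,x1,y0,y1=crop
    I=cv2.resize(np.ascontiguousarray(im[y0:y1,x0:x1,::-1]),None,fx=f,fy=f,interpolation=cv2.INTER_CUBIC)
    for p,col in polys:
        q=np.array([(proj(cam,v)-[x0,y0]+.5)*f for v in p]); cv2.polylines(I,[np.round(q).astype(np.int32)],True,col,1,cv2.LINE_AA)
    cv2.imwrite('pics/'+n+'.png',I)
E
python3 - <<'E'
from h import *
cam=info("wrist"); im=cv2.imread('pics/w1.png')[:,:,::-1]
T=(543.5,22.5,15.4)
draw(im,cam,[(box(*T,142,184,50),(0,0,255)),(box(*T,134,176,50),(0,255,0)),(box(*T,134,176,4),(255,0,0))],'tubfit',(220,430,110,310))
E
```

```text
(no output)
```

View pics/tubfit.png

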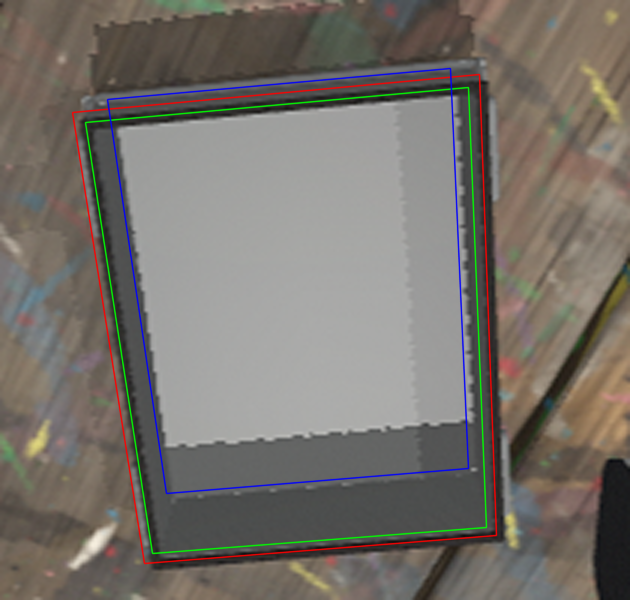

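```bash
python3 -m creep '[-12.7,-2.4,2,5.6,-12.7,-2.4,2,5.6,-12.7,-2.4,2,5.6,-12.7,-2.4,2,5.6,-12.7,-2.4,2,5.6,-12.7,-2.4,2,5.6,-12.7,-2.4,2,5.6,-12.7,-2.4,2,5.6,-12.7,-2.4,2,5.6,-12.7,-2.4,2,5.6]' 90
python3 - <<'E'
from m import *
go([(530,-289,60,-18.3)])
cam=info("wrist");im=imaging.read_camera("wrist"); save('w2',im)
for nm,z in [("squeegee",.02)]:
    for d in imaging.silhouettes("wrist",nm)[:2]:
        c=rect(d["mask"]); w=np.array([unproj(cam,u,z)[:2] for u in c],np.float32)
        r=cv2.minAreaRect(w*1000); print(nm,round(d["p"],2),np.round(d["uv"]),np.round(r[0],1),np.round(r[1],1),round(r[2],1))
T=(530,-289,-18.3)
draw(im,cam,[(box(*T,50,150,25,17),(0,0,255)),(box(*T,34,150,17,-25),(0,255,0)),(box(*T,85,150,0),(255,0,0))],'sqfit',(220,430,80,280))
E
```

```text
time: 2.98
eef_pos: [0.526, -0.2326, 0.2207]
tcp_rot: [0.81, 0.587, -0.0, -0.001]
contact_force: [-0.5, 1.1, 0.5]
opening: 0.645
t 2.98 pos [ 526.  -232.6  220.7] yaw -18.1 F [-0.5  1.1  0.5] open 0.645 tilt [-0.001  0.001 -1.   ] q [-0.59  0.08  1.84  0.    1.23 -0.28]
[-2.1   0.86  6.42] turn 0.04 alt -35.96 |d| 170
squeegee 0.85 [342. 208.] [ 532.2 -292.7] [152.1  84.5] 73.1
squeegee 0.72 [365. 362.] [ 495.4 -478.2] [70.5 86.5] 65.9
```

View pics/w2.png

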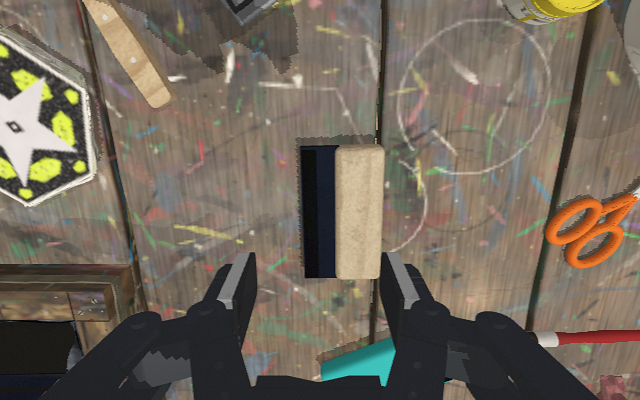

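View pics/sqfit.png

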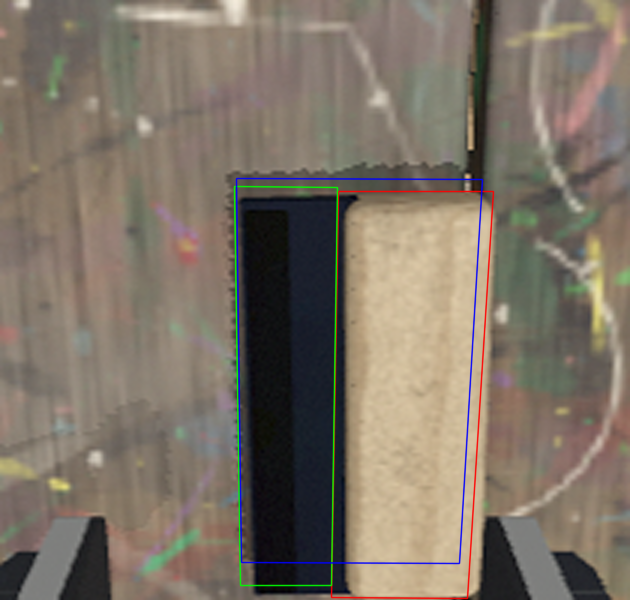

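```bash

python3 - <<'E'
from h import *
cam=info("wrist"); im=cv2.imread('pics/w2.png')[:,:,::-1]
T=(533,-291.5,-17)
draw(im,cam,[(box(*T,50,150,25,17),(0,0,255)),(box(*T,34,150,17,-25),(0,255,0))],'sqfit2',(220,430,80,280))
a=np.radians(T[2]); g=np.array(T[:2])+17*np.array([np.cos(a),np.sin(a)]); print(g)
go([(*g,60,-17),(*g,35,-17)])
E
```

```text
[ 549.25718085 -296.47031898]
t 3.08 pos [ 526.5 -230.8  221.3] yaw -17.9 F [-1.3 -0.4  0.4] open 0.645 tilt [-0.     0.001 -1.   ] q [-0.59  0.08  1.84  0.    1.23 -0.28]
[-2.22  1.68  6.45] turn -0.19 alt 35.81 |d| 176
[-2.22  1.68  7.45] turn -0.19 alt 35.81 |d| 199
```

View pics/sqfit2.png

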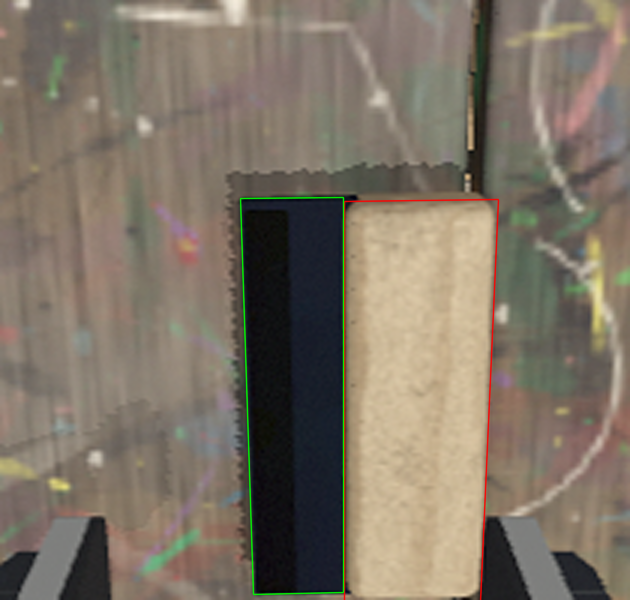

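```bash
python3 -m creep '[-2.2,1.68,3,-0.2,-2.2,1.68,5,-0.2,-2.2,1.68,6.5,-0.2,-2.2,1.68,7,-0.2,-2.2,1.68,7.5,-0.2,-2.2,1.68,7.8,-0.2,-2.2,1.68,8,-0.2,-2.2,1.68,8,-0.2,-2.2,1.68,8,-0.2,-2.2,1.68,8,-0.2]' 78
python3 - <<'E'
from h import *
im=imaging.read_camera("wrist"); save('w3',im)
go([(549.3,-296.5,17,-17)])
E
```

```text
time: 3.92
eef_pos: [0.5513, -0.2982, 0.0248]
tcp_rot: [0.804, 0.595, 0.001, 0.003]
contact_force: [-0.2, -0.4, 1.0]
opening: 0.69
t 3.97 pos [ 551.1 -298.3   24.6] yaw -17.0 F [-0.1  0.3  0. ] open 0.699 tilt [ 0.004 -0.003 -1.   ] q [-0.66  0.42  1.82  0.    0.9  -0.36]
[ 0.05 -0.09  0.3 ] turn 0.01 alt -35.99 |d| 8
```

View pics/w3.png

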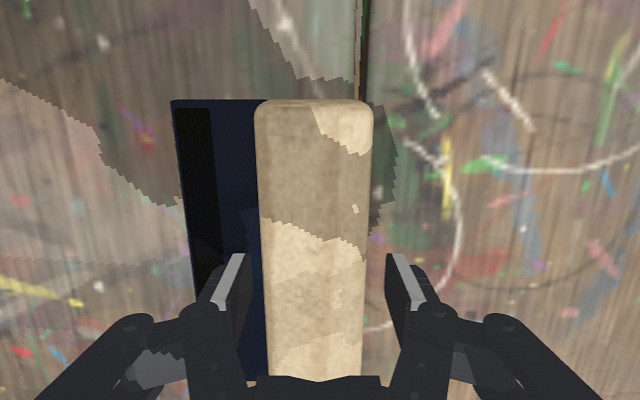

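```bash
python3 -m creep '[0,0,0.2,0,0,0,0.2,0,0,0,0.2,0]' 78; python3 -m creep '[0,0,0.12,0,0,0,0.12,0]' 78;  python3 -m creep '[0,0,0.12,0,0,0,0.12,0]' 78
```

```text
time: 4.22
eef_pos: [0.5492, -0.2975, 0.0166]
tcp_rot: [0.804, 0.595, 0.0, 0.0]
contact_force: [-0.1, 0.8, -0.1]
opening: 0.695
time: 4.38
eef_pos: [0.5489, -0.2974, 0.0128]
tcp_rot: [0.804, 0.595, -0.0, -0.0]
contact_force: [-0.6, 0.3, -0.7]
opening: 0.693
time: 4.55
eef_pos: [0.549, -0.2976, 0.0114]
tcp_rot: [0.804, 0.595, -0.0, -0.001]
contact_force: [-1.2, 2.1, 9.1]
opening: 0.69
```

```bash
python3 -m creep '[0,0,-0.19,0,0,0,-0.19,0,0,0,-0.19,0]' 78; python3 -m creep '[0,0,0,0,0,0,0,0,0,0,0,0,0,0,0,0,0,0,0,0,0,0,0,0]' 150 60;  python3 - <<'E'
from h import *
im=imaging.read_camera("wrist"); save('w4',im)
go([(549.3,-296.5,17,-17)])
E
```

```text
time: 4.8
eef_pos: [0.5494, -0.2977, 0.0152]
tcp_rot: [0.804, 0.595, 0.0, 0.0]
contact_force: [-0.2, 0.8, 0.4]
opening: 0.697
time: 5.3
eef_pos: [0.5495, -0.2977, 0.0153]
tcp_rot: [0.804, 0.595, 0.0, 0.0]
contact_force: [0.9, -0.5, 2.4]
opening: 0.561
t 5.35 pos [ 549.5 -297.8   15.3] yaw -17.0 F [ 0.6 -0.4  3.4] open 0.565 tilt [ 0.001 -0.    -1.   ] q [-0.66  0.43  1.82  0.    0.89 -0.36]
[ 0.05 -0.02 -0.07] turn -0.0 alt 36.0 |d| 2
```

View pics/w4.png

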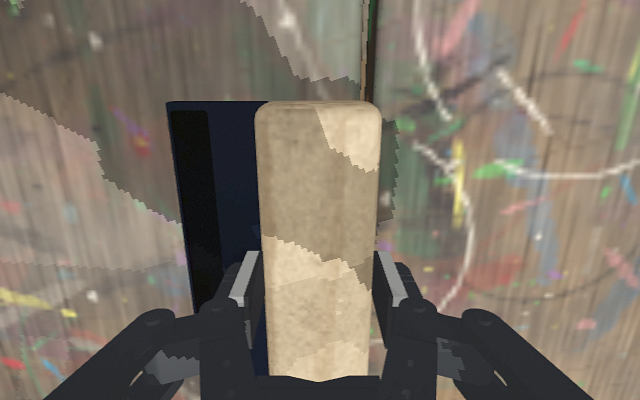

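```bash
python3 -m creep '[0,0,-0.3,0,0,0,-0.8,0,0,0,-1.5,0,0,0,-2.5,0,0,0,-3.5,0,0,0,-4.2,0,0,0,-4.2,0,0,0,-4.2,0]';  python3 - <<'E'
from h import *
im=imaging.read_camera("wrist"); save('w5',im)
a=np.radians(15.3); g=np.array([544.3,22.2])+17*np.array([np.cos(a),np.sin(a)])
print(g); go([(*g,120,15.3)])
E
```

```text
time: 6.02
eef_pos: [0.5495, -0.2978, 0.1213]
tcp_rot: [0.804, 0.595, 0.0, 0.001]
contact_force: [-0.7, 0.0, -2.4]
opening: 0.562
[560.69747611  26.68584185]
t 6.07 pos [ 548.6 -297.1  119.4] yaw -17.0 F [-0.7  0.6 -2. ] open 0.562 tilt [-0.001  0.001 -1.   ] q [-0.66  0.29  1.79 -0.    1.06 -0.36]
[ 1.253e+01 -3.330e+00 -1.000e-02] turn -6.46 alt 29.54 |d| 324
```

View pics/w5.png

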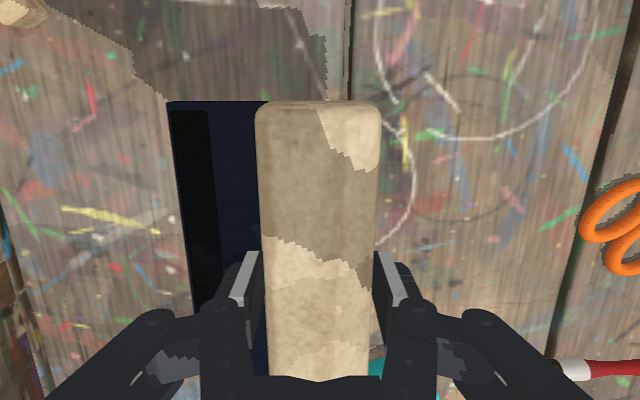

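```bash
python3 -m creep '[12.53,-3.9,0,-6.46,12.53,-3.9,0,-6.46,12.53,-3.9,0,-6.46,12.53,-3.9,0,-6.46,12.53,-3.9,0,-6.46,12.53,-3.9,0,-6.46,12.53,-3.9,0,-6.46,12.53,-3.9,0,-6.46,12.53,-3.9,0,-6.46,12.53,-3.9,0,-6.46,12.53,-3.9,0,-6.46,12.53,-3.9,0,-6.46,12.53,-3.9,0,-6.46]';  python3 - <<'E'
from h import *
im=imaging.read_camera("wrist"); save('w6',im)
a=np.radians(15.3); g=np.array([544.3,22.2])+2*np.array([np.cos(a),np.sin(a)])
print(g); go([(*g,120,15.3),(*g,22,15.3)])
E
```

```text
time: 7.15
eef_pos: [0.5474, 0.0293, 0.1194]
tcp_rot: [0.608, 0.794, -0.0, -0.0]
contact_force: [0.4, -0.4, -1.1]
opening: 0.561
[546.22911484  22.7277461 ]
t 7.2 pos [547.6  29.3 119.7] yaw 15.2 F [-1.3 -0.5 -2. ] open 0.563 tilt [-0.001 -0.    -1.   ] q [-0.13  0.13  1.98 -0.    1.03 -0.4 ]
[-0.24 -0.12 -0.01] turn -0.03 alt 35.97 |d| 7
[-0.24 -0.12  3.91] turn -0.03 alt 35.97 |d| 98
```

View pics/w6.png

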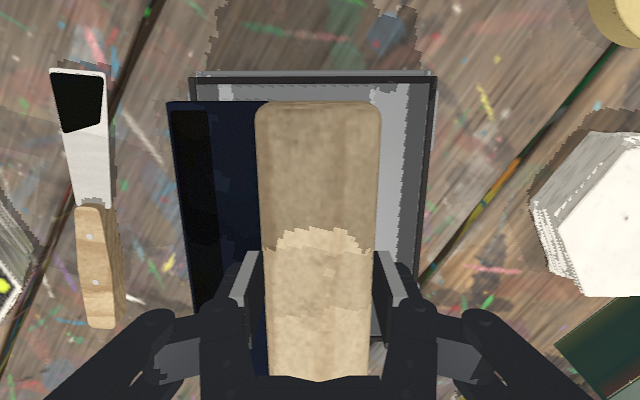

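```bash
python3 -m creep '[-0.24,-0.1,0.5,0,-0.24,-0.1,1.2,0,-0.24,-0.1,2,0,-0.24,-0.1,2,0,-0.24,-0.1,2,0]';  python3 - <<'E'
from h import *
im=imaging.read_camera("wrist"); save('w7',im)
go([(546.2,22.7,22,15.3)])
E
```

```text
time: 7.62
eef_pos: [0.5453, 0.0234, 0.0682]
tcp_rot: [0.607, 0.795, -0.001, -0.002]
contact_force: [-0.4, 0.1, -2.2]
opening: 0.559
t 7.67 pos [546.6  23.4  69.7] yaw 15.2 F [ 1.1  1.3 -1.1] open 0.562 tilt [-0.001  0.    -1.   ] q [-0.14  0.2   2.   -0.    0.94 -0.41]
[-0.02 -0.02  1.91] turn -0.01 alt 35.99 |d| 48
```

View pics/w7.png

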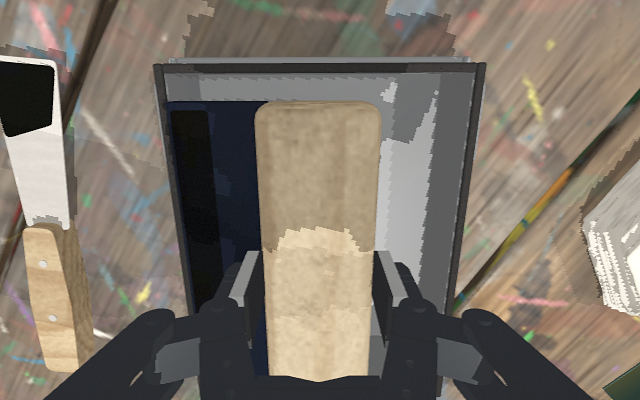

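```bash
python3 -m creep '[0,0.16,0.1,0,0,0.16,0.6,0,0,0.16,1.1,0,0,0.16,1.6,0,0,0.16,1.6,0]';  python3 - <<'E'
from h import *
im=imaging.read_camera("wrist"); save('w8',im)
go([(546.2,22.7,20,15.3)])
E
```

```text
time: 8.08
eef_pos: [0.5478, 0.0255, 0.0263]
tcp_rot: [0.607, 0.795, -0.002, -0.003]
contact_force: [-0.3, 0.3, -1.5]
opening: 0.558
t 8.13 pos [548.5  25.5  27.4] yaw 15.3 F [ 0.2 -0.5 -2.3] open 0.562 tilt [-0.006  0.001 -1.   ] q [-0.14  0.28  2.01 -0.    0.86 -0.41]
[-0.08 -0.12  0.3 ] turn -0.0 alt 36.0 |d| 8
```

View pics/w8.png

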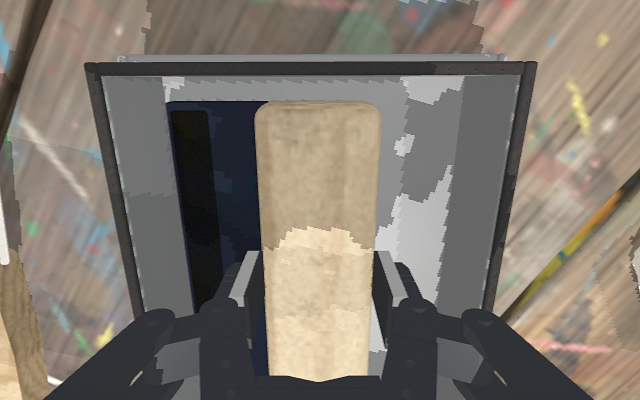

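Inside the tub with clear margin on all sides. Lowering to the floor until contact.

```bash
python3 -m creep '[0,0,0.15,0,0,0,0.24,0,0,0,0.24,0,0,0,0.24,0]'; python3 -m creep '[0,0,0.06,0,0,0,0.06,0,0,0,0.06,0]'
```

```text
time: 8.47
eef_pos: [0.5509, 0.0251, 0.0243]
tcp_rot: [0.607, 0.795, 0.0, 0.0]
contact_force: [0.3, -0.2, -2.2]
opening: 0.562
time: 8.72
eef_pos: [0.5508, 0.0251, 0.0228]
tcp_rot: [0.607, 0.795, 0.0, 0.0]
contact_force: [0.5, -0.8, -2.3]
opening: 0.562
```

```bash
python3 -m creep '[0,0,0.08,0,0,0,0.08,0,0,0,0.08,0]'; python3 -m creep '[0,0,0.06,0,0,0,0.06,0,0,0,0.06,0]'
```

```text
time: 8.97
eef_pos: [0.5505, 0.0252, 0.0204]
tcp_rot: [0.607, 0.795, -0.0, -0.0]
contact_force: [-0.2, -0.2, -1.9]
opening: 0.561
time: 9.22
eef_pos: [0.5509, 0.0251, 0.0193]
tcp_rot: [0.607, 0.795, 0.0, 0.0]
contact_force: [0.1, 0.0, -1.1]
opening: 0.563
```

```bash
python3 -m creep '[0,0,0.02,0,0,0,0.02,0,0,0,0.02,0,0,0,0.02,0]' 78; python3 -m creep '[0,0,-0.5,0,0,0,-1.5,0,0,0,-3,0,0,0,-4.5,0,0,0,-6,0,0,0,-7.5,0,0,0,-8.5,0,0,0,-8.5,0,0,0,-8.5,0]'
python3 - <<'E'
from m import *
im=imaging.read_camera("wrist"); save('w9',im); cam=info("wrist")
T=(544.3,22.2,15.3)
draw(im,cam,[(box(*T,142,184,53),(0,0,255)),(box(*T,134,176,4),(255,0,0))],'tubfit2',(190,450,110,310))
go([(502.6,305.9,220,102.6),(502.6,305.9,220,12.6)])
E
```

```text
time: 9.55
eef_pos: [0.5509, 0.0251, 0.0188]
tcp_rot: [0.607, 0.795, 0.0, 0.0]
contact_force: [-0.1, 0.6, -0.1]
opening: 0.696
time: 10.3
eef_pos: [0.5518, 0.025, 0.2345]
tcp_rot: [0.607, 0.795, 0.001, 0.003]
contact_force: [-0.0, 0.3, -0.4]
opening: 0.698
t 10.35 pos [550.6  25.1 232. ] yaw 15.3 F [-0.3  0.4 -0.7] open 0.696 tilt [ 0.001 -0.    -1.   ] q [-0.14  0.01  1.88 -0.    1.25 -0.41]
[11.34  1.11  0.47] turn -17.46 alt 18.54 |d| 285
[11.34  1.11  0.47] turn 0.54 alt -35.46 |d| 285
```

View pics/tubfit2.png

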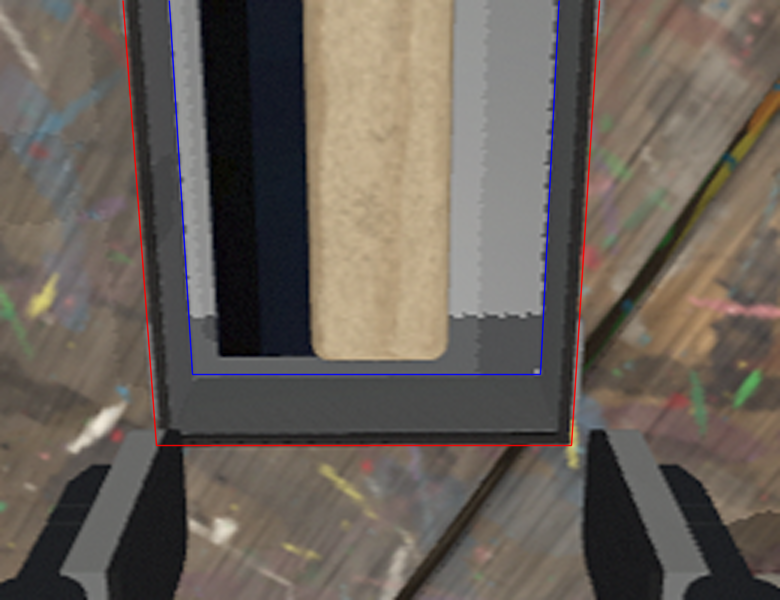

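```bash
python3 - <<'E'
from m import *
go([(447,293,225,102.6)])
E
```

```text
t 10.35 pos [550.6  25.1 232. ] yaw 15.3 F [-0.3  0.4 -0.7] open 0.696 tilt [ 0.001 -0.    -1.   ] q [-0.14  0.01  1.88 -0.    1.25 -0.41]
[11.43 -1.17  0.27] turn -17.46 alt 18.54 |d| 287
```

```bash
python3 -m creep '[11.4,-1.2,0.3,-17.5,11.4,-1.2,0.3,-17.5,11.4,-1.2,0.3,-17.5,11.4,-1.2,0.3,-17.5,11.4,-1.2,0.3,-17.5,11.4,-1.2,0.3,-17.5,11.4,-1.2,0.3,-17.5,11.4,-1.2,0.3,-17.5,11.4,-1.2,0.3,-17.5,11.4,-1.2,0.3,-17.5,11.4,-1.2,0.3,-17.5,11.4,-1.2,0.3,-17.5,11.4,-1.2,0.3,-17.5,11.4,-1.2,0.3,-17.5,11.4,-1.2,0.3,-17.5,11.4,-1.2,0.3,-17.5]' 150
python3 - <<'E'
from m import *
im=imaging.read_camera("wrist"); save('w10',im); cam=info("wrist")
T=(502.6,305.9,12.6)
P=[(box(*T,159,202,22),(0,0,255)),(box(*T,90,14,54),(0,255,0))]+[(box(*T,30,30,24,i*56,j*66),(255,0,0)) for i in(-1,1) for j in (-1,1)]
draw(im,cam,P,'lidfit',(190,460,70,270),2.9)
go([(502.6,305.9,100,102.6)])
E
```

```text
time: 11.68
eef_pos: [0.446, 0.2919, 0.2224]
tcp_rot: [-0.111, 0.994, -0.0, -0.001]
contact_force: [0.4, -0.3, -0.2]
opening: 0.413
t 11.73 pos [446.2 291.9 222.7] yaw 102.7 F [-0.1  0.2 -0.2] open 0.414 tilt [-0.002 -0.001 -1.   ] q [ 0.39 -0.02  1.93  0.    1.23 -1.4 ]
[-2.33  0.05  4.9 ] turn 0.03 alt -35.97 |d| 136
```

View pics/lidfit.png

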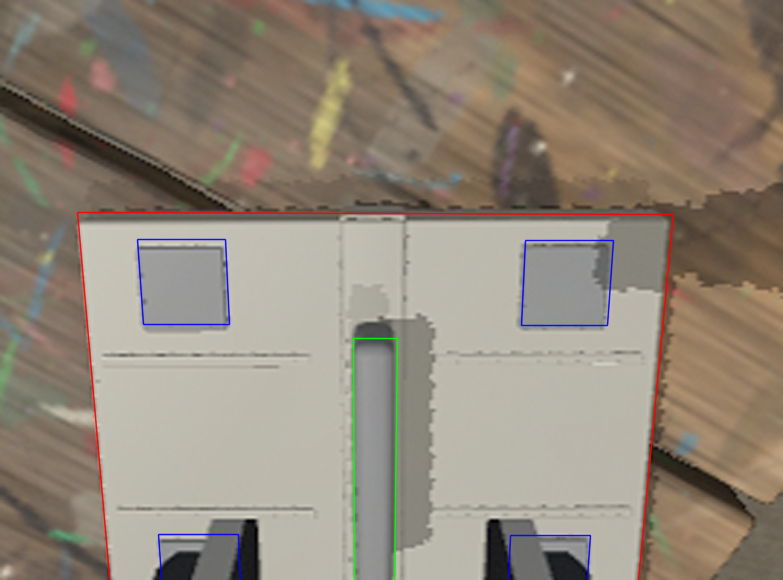

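View pics/w10.png

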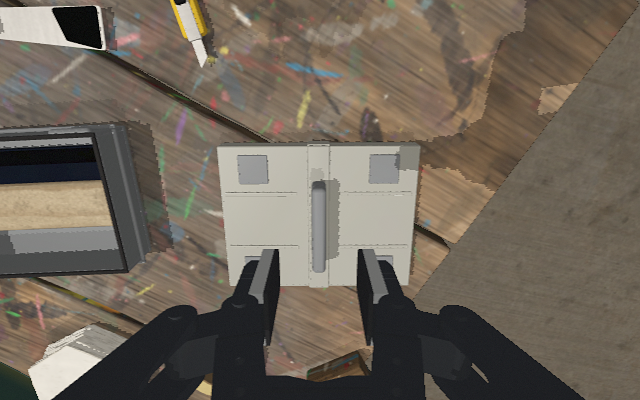

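```bash
python3 -m creep '[-2.33,0.05,1,0,-2.33,0.05,2.5,0,-2.33,0.05,4,0,-2.33,0.05,5.2,0,-2.33,0.05,6.2,0,-2.33,0.05,7,0,-2.33,0.05,7,0,-2.33,0.05,7,0]' 150
python3 - <<'E'
from m import *
im=imaging.read_camera("wrist"); save('w11',im)
go([(502.6,305.8,30,102.6)])
E
```

```text
time: 12.4
eef_pos: [0.5022, 0.3058, 0.0473]
tcp_rot: [-0.111, 0.994, -0.0, -0.002]
contact_force: [-0.4, 0.7, 0.4]
opening: 0.413
t 12.45 pos [503.6 306.4  49.2] yaw 102.8 F [0.6 0.7 0.2] open 0.415 tilt [ 0.001  0.    -1.   ] q [ 0.37  0.32  1.91 -0.    0.92 -1.42]
[ 0.04 -0.01  0.77] turn 0.03 alt -35.97 |d| 19
```

View pics/w11.png

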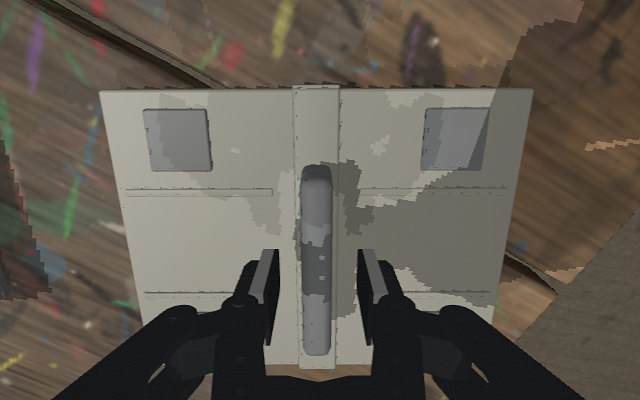

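Bar centred (x≈317) between the fingers (278 and 358). Lowering and closing.

```bash
python3 -m creep '[0,0,0.4,0,0,0,0.75,0,0,0,0.75,0,0,0,0.75,0]' 150;python3 -m creep '[0,0,0,0,0,0,0,0,0,0,0,0,0,0,0,0,0,0,0,0,0,0,0,0,0,0,0,0]' 240 70; python3 -m creep '[0,0,-0.3,0,0,0,-0.8,0,0,0,-1.6,0,0,0,-2.6,0,0,0,-3.8,0,0,0,-4.4,0,0,0,-4.4,0,0,0,-4.4,0]'
python3 - <<'E'
from m import *
im=imaging.read_camera("wrist"); save('w12',im)
go([(544.3,22.2,140,105.3)])
E
```

```text
time: 12.78
eef_pos: [0.5028, 0.3061, 0.0296]
tcp_rot: [-0.111, 0.994, -0.0, -0.0]
contact_force: [0.0, 1.0, -0.5]
opening: 0.414
time: 13.37
eef_pos: [0.5036, 0.3065, 0.0305]
tcp_rot: [-0.111, 0.994, 0.0, 0.001]
contact_force: [-0.5, 0.9, 4.5]
opening: 0.148
time: 14.03
eef_pos: [0.5033, 0.3063, 0.1407]
tcp_rot: [-0.111, 0.994, 0.0, 0.001]
contact_force: [-0.3, 0.3, -3.6]
opening: 0.148
t 14.08 pos [502.2 305.9 138.8] yaw 102.8 F [-0.3 -0.5 -3.7] open 0.148 tilt [-0.002 -0.001 -1.   ] q [ 0.37  0.19  1.87 -0.    1.08 -1.42]
[  0.87 -11.44  -0.04] turn -0.5 alt 35.5 |d| 287
```

View pics/w12.png

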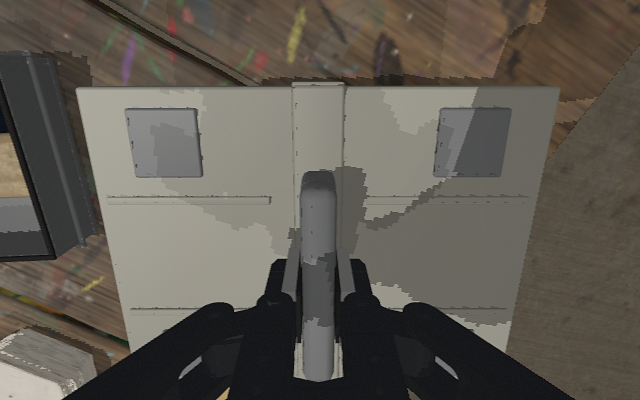

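```bash
cat > lf.py <<'E'
from h import *
import sys
def fit(cam,im,T,z0,n,crop=(50,600,70,390),f=1.4):
    P=[(box(*T,159,202,z0+22),(0,0,255)),(box(*T,90,14,z0+54),(0,255,0))]+[(box(*T,30,30,z0+24,i*56,j*66),(255,0,0)) for i in(-1,1) for j in (-1,1)]
    draw(im,cam,P,n,crop,f)
E
python3 - <<'E'
from lf import *
cam=info("wrist"); im=cv2.imread('pics/w12.png')[:,:,::-1]
fit(cam,im,(502.6,306,12.8),139-30.5,'lf1',(60,320,70,230),3)
fit(cam,im,(502.6,306,12.8),139-30.5,'lf2',(320,580,70,230),3)
E
```

```text
(no output)
```

View pics/lf1.png

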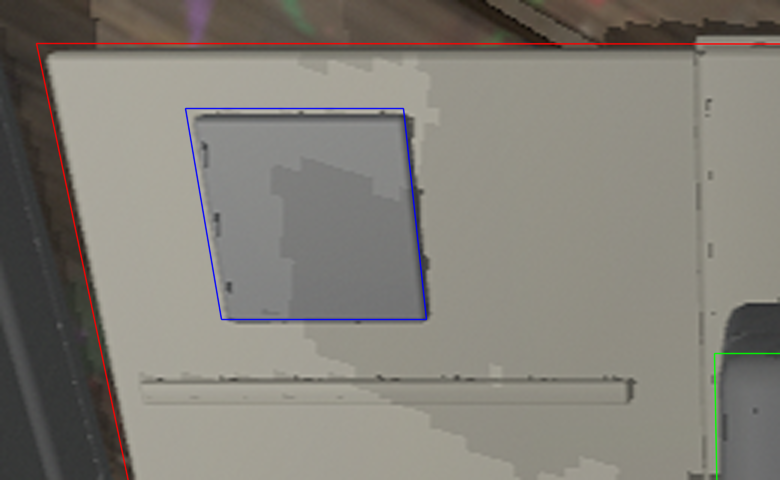

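View pics/lf2.png

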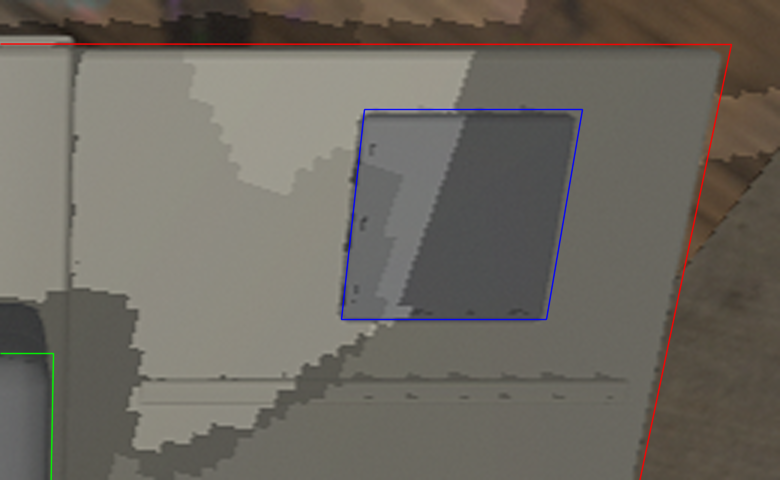

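```bash
python3 -m creep '[0.85,-11.44,0,-0.5,0.85,-11.44,0,-0.5,0.85,-11.44,0,-0.5,0.85,-11.44,0,-0.5,0.85,-11.44,0,-0.5,0.85,-11.44,0,-0.5,0.85,-11.44,0,-0.5,0.85,-11.44,0,-0.5,0.85,-11.44,0,-0.5,0.85,-11.44,0,-0.5,0.85,-11.44,0,-0.5,0.85,-11.44,0,-0.5,0.85,-11.44,0,-0.5]'
python3 - <<'E'
from m import *
im=imaging.read_camera("top"); cam=info("top")
go([(544.3,22.2,140,105.3)])
im2=imaging.read_camera("wrist"); save('w13',im2)
go([(544.3,22.2,140,105.3),(544.3,22.2,90,105.3)])
E
```

```text
time: 15.17
eef_pos: [0.5453, 0.024, 0.1394]
tcp_rot: [-0.134, 0.991, 0.0, -0.0]
contact_force: [0.3, -0.2, -2.5]
opening: 0.148
t 15.22 pos [545.5  23.8 139.6] yaw 105.4 F [ 0.5  0.8 -2.9] open 0.149 tilt [-0.  0. -1.] q [-0.14  0.1   1.97  0.    1.07 -1.98]
[ 0.06 -0.05 -0.01] turn 0.02 alt -35.98 |d| 2
t 15.27 pos [545.6  23.6 139.8] yaw 105.4 F [ 0.6  0.6 -2.9] open 0.148 tilt [-0.  0. -1.] q [-0.14  0.1   1.97  0.    1.07 -1.98]
[ 0.06 -0.04 -0.01] turn 0.02 alt -35.98 |d| 2
[ 0.06 -0.04  1.99] turn 0.02 alt -35.98 |d| 50
```

View pics/w13.png

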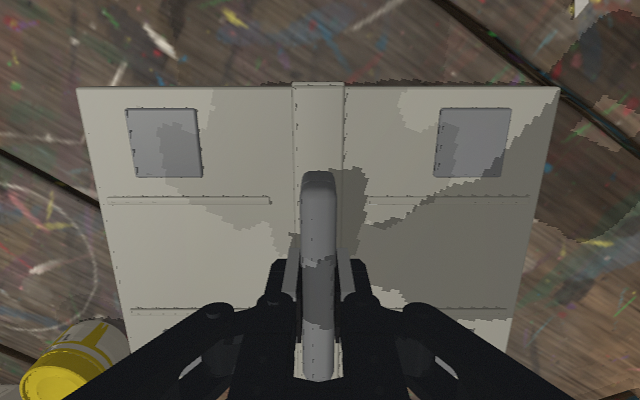

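```bash
python3 -m creep '[0.06,-0.04,0.5,0,0.06,-0.04,1.1,0,0.06,-0.04,1.7,0,0.06,-0.04,2.1,0,0.06,-0.04,2.1,0,0.06,-0.04,2.1,0]'; python3 -m creep '[0,0,0.12,0,0,0,0.12,0,0,0,0.12,0]';python3 - <<'E'
from m import *
im2=imaging.read_camera("scene"); save('s14',im2)
go([(544.3,22.2,75.5,105.3)])
x0,y0=190,150
cv2.imwrite('pics/s14c.png',cv2.resize(im2[150:270,220:420],None,fx=4,fy=4,interpolation=cv2.INTER_CUBIC)[:,:,::-1])
E
```

```text
time: 15.77
eef_pos: [0.5438, 0.0214, 0.0863]
tcp_rot: [-0.133, 0.991, 0.0, -0.001]
contact_force: [-0.1, 0.1, -2.7]
opening: 0.149
time: 16.02
eef_pos: [0.545, 0.0212, 0.085]
tcp_rot: [-0.133, 0.991, -0.0, 0.001]
contact_force: [0.7, 0.5, -3.1]
opening: 0.149
t 16.07 pos [545.   21.2  85.1] yaw 105.3 F [-0.8  1.1 -2.8] open 0.148 tilt [ 0.001 -0.    -1.   ] q [-0.15  0.17  2.    0.    0.96 -1.98]
[0.02 0.05 0.38] turn -0.0 alt 36.0 |d| 10
```

View pics/s14c.png

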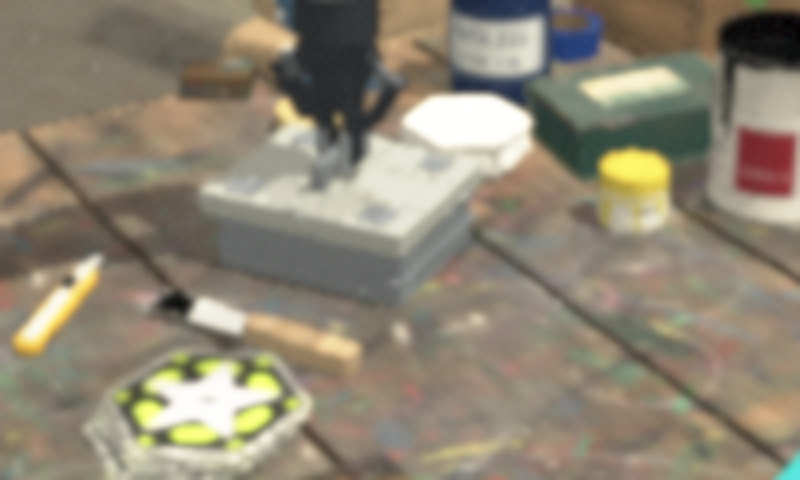

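```bash
python3 -m creep '[0,0.04,0.16,0,0,0.04,0.16,0,0,0.04,0.16,0]'; python3 -m creep '[0,0,0.12,0,0,0,0.12,0,0,0,0.12,0]';python3 -m creep '[0,0,0.08,0,0,0,0.08,0,0,0,0.08,0]'
```

```text
time: 16.32
eef_pos: [0.5453, 0.0222, 0.0816]
tcp_rot: [-0.133, 0.991, -0.0, 0.001]
contact_force: [-0.0, -1.0, 2.0]
opening: 0.148
time: 16.57
eef_pos: [0.546, 0.0218, 0.0799]
tcp_rot: [-0.133, 0.991, -0.0, 0.002]
contact_force: [-1.4, -2.6, 8.4]
opening: 0.146
time: 16.82
eef_pos: [0.5465, 0.0214, 0.0785]
tcp_rot: [-0.133, 0.991, -0.001, 0.002]
contact_force: [-1.6, -3.8, 9.9]
opening: 0.146
```

```bash
python3 - <<'E'
from lf import *
im2=imaging.read_camera("scene"); save('s15',im2)
c=info("scene")
P=[]
T=(544.3,22.2,15.3)
P+=[(box(*T,142,184,53),(0,255,255)),(box(*T,142,184,0),(0,255,255)),(box(546.4,21.4,15.3,159,202,48),(0,0,255)),(box(546.4,21.4,15.3,159,202,70),(0,0,255))]
draw(im2,c,P,'s15c',(260,350,175,235),8)
im=imaging.read_camera("wrist"); cam=info("wrist")
go([])
fit(cam,im,(546.4,21.4,15.3),48,'w15',(50,600,60,400),1.45)
E
```

```text
t 16.92 pos [546.5  21.4  78.5] yaw 105.3 F [-0.4 -2.8 10.1] open 0.144 tilt [ 0.004 -0.001 -1.   ] q [-0.15  0.18  2.   -0.    0.95 -1.98]
```

View pics/s15c.png

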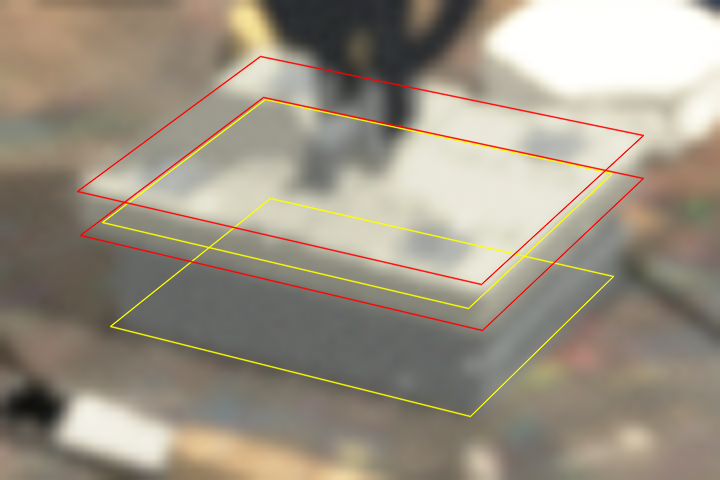

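View pics/w15.png

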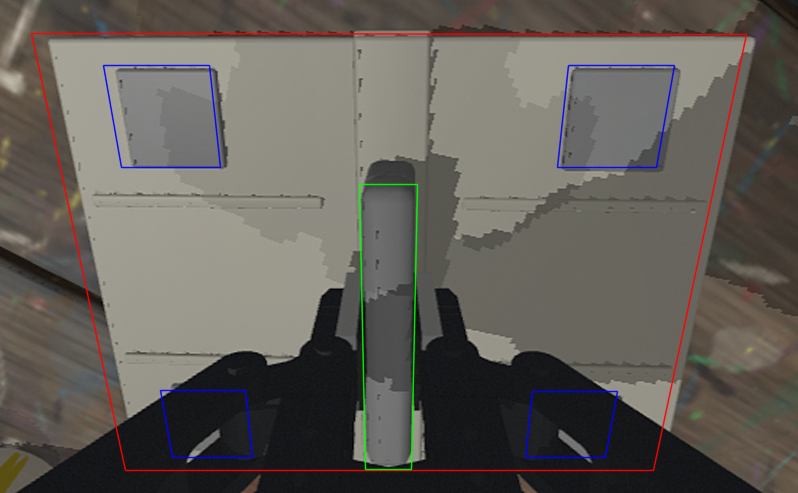

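```bash
python3 -m creep '[0,0,-0.5,0,0,0,-0.5,0,0,0,-0.5,0,0,0,-0.5,0]'; python3 - <<'E'
from lf import *
im=imaging.read_camera("wrist"); cam=info("wrist")
go([(544.3,22.2,85,105.3)])
fit(cam,im,(546.0,21.8,15.3),91-30.5,'w16',(50,600,60,400),1.45)
E
```

```text
time: 17.25
eef_pos: [0.5433, 0.0225, 0.0869]
tcp_rot: [-0.133, 0.991, 0.0, -0.001]
contact_force: [-0.4, 0.1, -3.8]
opening: 0.147
t 17.3 pos [543.2  22.5  86.6] yaw 105.3 F [-0.4  0.6 -2.6] open 0.147 tilt [-0.002  0.    -1.   ] q [-0.15  0.17  2.   -0.    0.97 -1.98]
[-0.04 -0.02  0.06] turn -0.0 alt 36.0 |d| 2
```

View pics/w16.png

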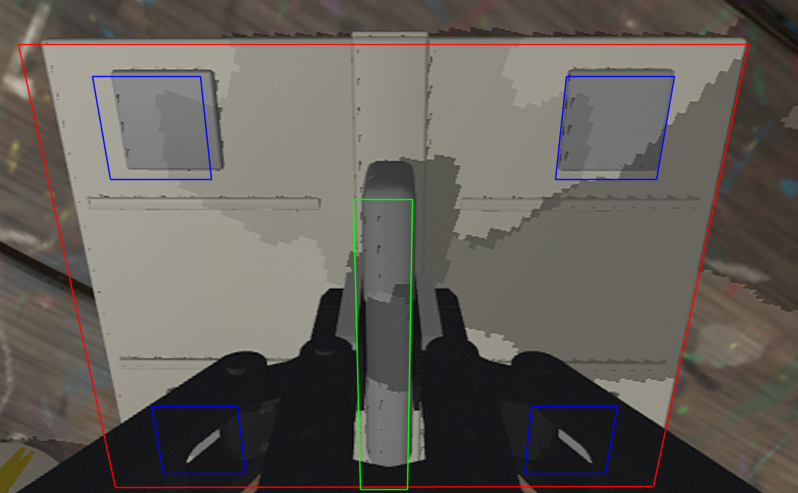

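```bash
python3 -m creep '[0,0.14,0,0,0,0.14,0.1,0,0,0.14,0.1,0,0,0.14,0.1,0]'; python3 -m creep '[0,0,0.1,0,0,0,0.1,0,0,0,0.1,0]'; python3 -m creep '[0,0,0.1,0,0,0,0.1,0,0,0,0.1,0]'
```

```text
time: 17.63
eef_pos: [0.5432, 0.0258, 0.085]
tcp_rot: [-0.133, 0.991, 0.0, -0.0]
contact_force: [0.4, -0.4, -2.4]
opening: 0.149
time: 17.88
eef_pos: [0.5439, 0.0256, 0.0836]
tcp_rot: [-0.133, 0.991, -0.0, 0.0]
contact_force: [-1.9, 1.4, 2.4]
opening: 0.148
time: 18.13
eef_pos: [0.5445, 0.0258, 0.0825]
tcp_rot: [-0.133, 0.991, 0.0, 0.001]
contact_force: [-3.4, 1.6, 10.0]
opening: 0.144
```

```bash
python3 - <<'E'
from lf import *
im=imaging.read_camera("wrist"); cam=info("wrist"); save('w17',im)
go([(544.3,22.2,85,105.3)])
s=ctrl.get_state(); p=s["eef_pos"]*1000
im2=np.hstack([im[60:200,70:200],im[60:200,430:580]]) 
fit(cam,im,(p[0],p[1],15.3),p[2]-30.5,'w17a',(70,330,60,230),3)
fit(cam,im,(p[0],p[1],15.3),p[2]-30.5,'w17b',(330,590,60,230),3)
E
```

```text
t 18.18 pos [544.5  25.7  82.5] yaw 105.3 F [-3.5  3.1  8.8] open 0.148 tilt [ 0.002  0.    -1.   ] q [-0.14  0.18  2.    0.    0.96 -1.98]
[ 0.04 -0.13 -0.1 ] turn -0.01 alt 35.99 |d| 4
```

View pics/w17a.png

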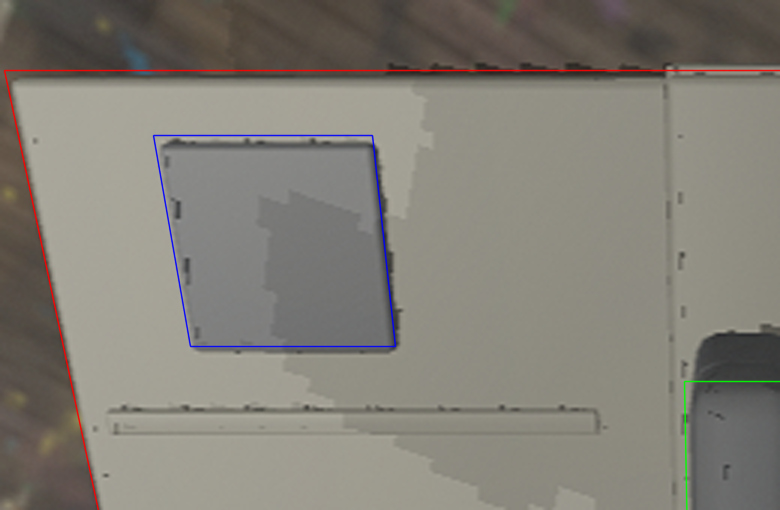

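View pics/w17b.png

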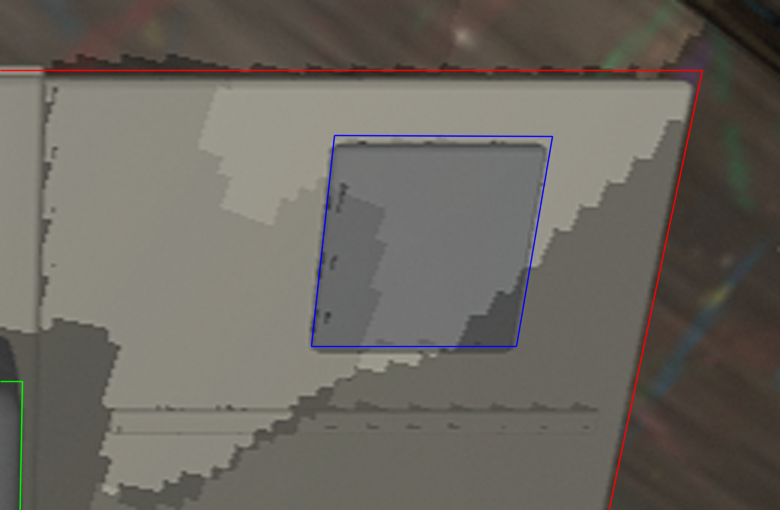

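```bash
python3 - <<'E'
from lf import *
im=imaging.read_camera("top"); cam=info("top"); save('t18',im)
s=ctrl.get_state(); p=s["eef_pos"]*1000
im0=cv2.imread('pics/top0.png')[:,:,::-1]
fit(cam,im,(p[0],p[1],15.3),p[2]-30.5,'t18a',(255,345,180,260),7)
T=(544.3,22.2,15.3)
draw(im0,cam,[(box(*T,142,184,53),(0,0,255)),(box(*T,134,176,4),(255,0,0))],'t0a',(255,345,180,260),7)
s0=cv2.imread('pics/scene0.png')[:,:,::-1]; cs=info("scene")
draw(s0,cs,[(box(*T,142,184,53),(0,0,255)),(box(*T,142,184,0),(255,0,0))],'s0a',(260,350,175,235),8)
E
```

```text
(no output)
```

View pics/t18a.png

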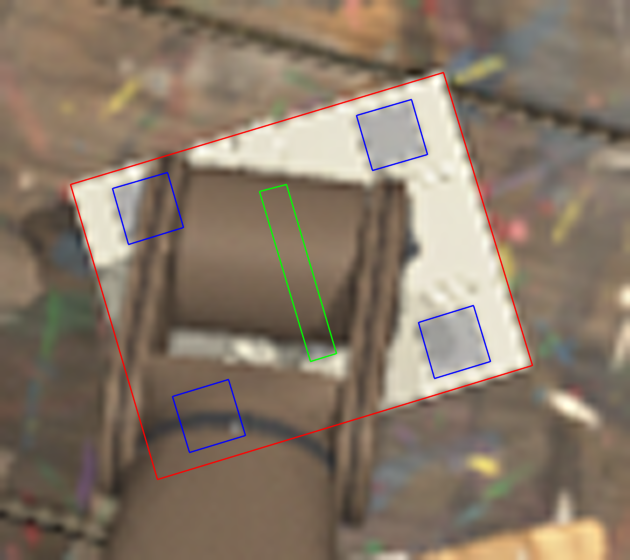

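View pics/t0a.png

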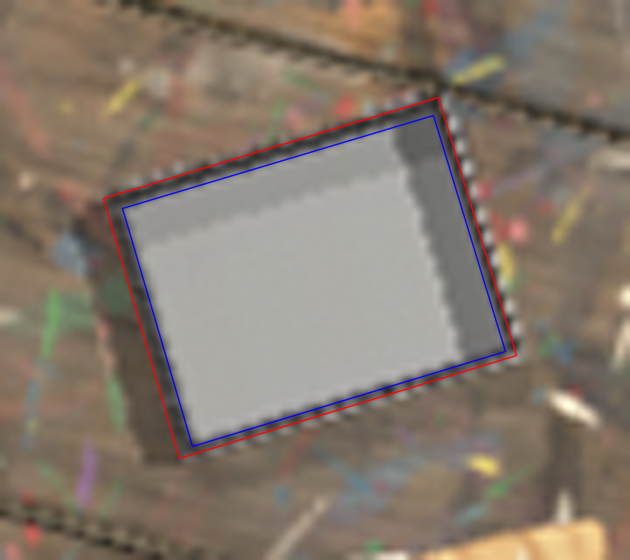

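View pics/s0a.png

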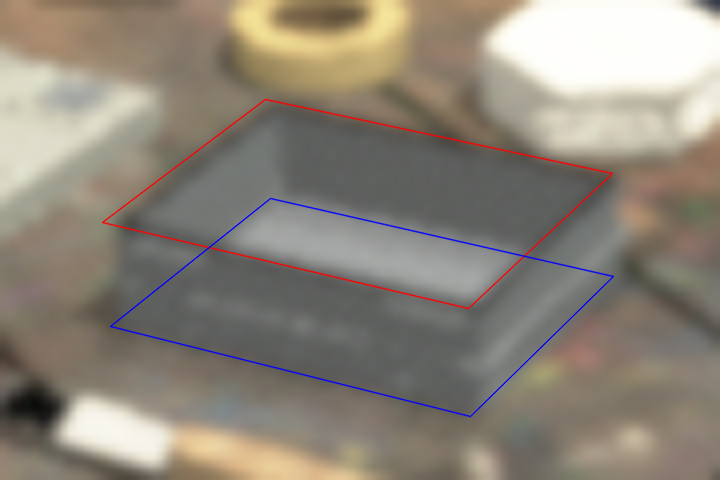

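```bash
python3 - <<'E'
from lf import *
cs=info("scene"); s0=cv2.imread('pics/scene0.png')[:,:,::-1]; s15=cv2.imread('pics/s15.png')[:,:,::-1]
print("right",cs[2][:,0],"down",cs[2][:,1])
g=lambda im: np.clip(im.astype(float)*1.5,0,255).astype(np.uint8)
T=(544.3+2,22.2-2,15.3)
draw(g(s0),cs,[(box(*T,142,184,53),(0,0,255)),(box(*T,142,184,0),(255,0,0)),(box(*T,134,176,4),(0,255,0))],'s0b',(264,344,178,232),9.5)
L=(546.4,21.4,15.3)
draw(s15,cs,[(box(*L,159,202,70),(0,0,255)),(box(*L,159,202,48),(255,0,0)),(box(*T,142,184,0),(255,0,0))],'s15b',(264,344,178,232),9.5)
E
```

```text
right [ 0.66732182 -0.74471331 -0.00914682] down [-0.33843451 -0.29227809 -0.8944471 ]
```

View pics/s0b.png

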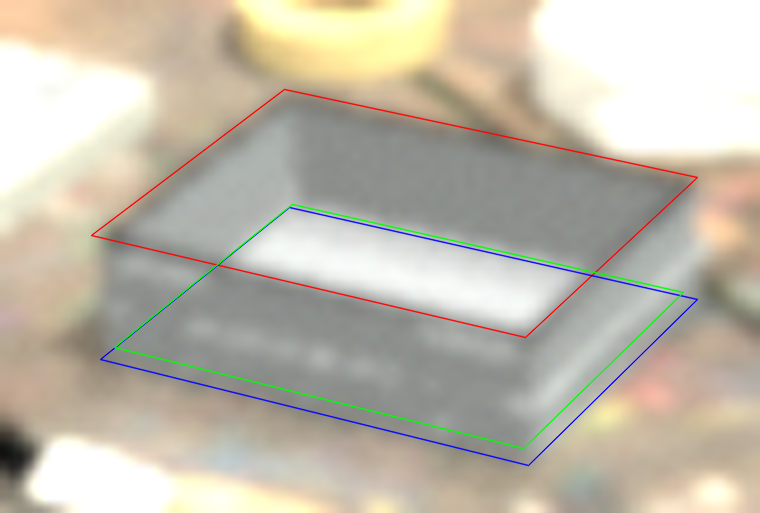

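View pics/s15b.png

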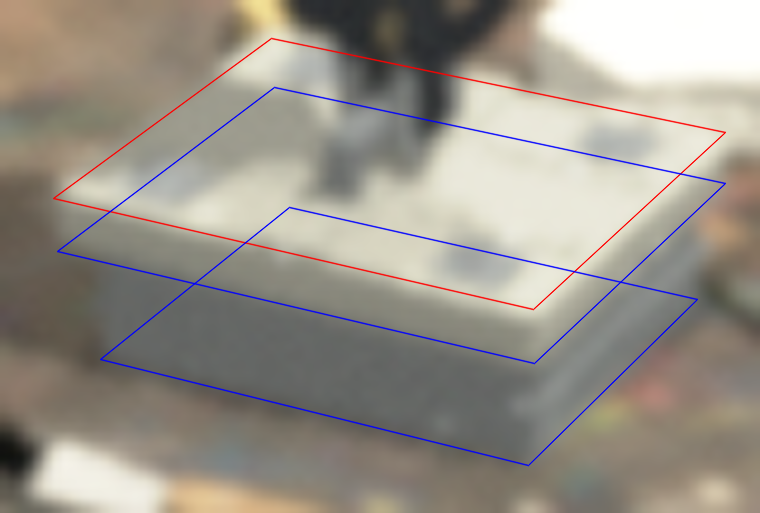

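```bash
python3 -m creep '[0,0,-0.25,0,0,-0.25,-0.25,0,0,-0.25,-0.25,0,0,-0.25,-0.25,0]'; python3 -m creep '[0,0,0.2,0,0,0,0.2,0,0,0,0.2,0]'; python3 -m creep '[0,0,0.1,0,0,0,0.1,0,0,0,0.1,0]'
```

```text
time: 18.57
eef_pos: [0.5445, 0.0191, 0.0857]
tcp_rot: [-0.133, 0.991, 0.0, -0.001]
contact_force: [-0.3, -0.5, -3.5]
opening: 0.146
time: 18.82
eef_pos: [0.5447, 0.0196, 0.0809]
tcp_rot: [-0.133, 0.991, 0.0, -0.001]
contact_force: [-0.2, 0.1, -3.3]
opening: 0.147
time: 19.07
eef_pos: [0.5452, 0.0197, 0.0789]
tcp_rot: [-0.133, 0.991, -0.0, 0.0]
contact_force: [2.2, 1.0, -3.3]
opening: 0.149
```

```bash
python3 -m creep '[0,0,0.1,0,0,0,0.1,0,0,0,0.1,0]'; python3 -m creep '[0,0,0.08,0,0,0,0.08,0,0,0,0.08,0]'
```

```text
time: 19.32
eef_pos: [0.5452, 0.0196, 0.0765]
tcp_rot: [-0.133, 0.991, -0.0, 0.0]
contact_force: [2.8, 0.8, -3.0]
opening: 0.145
time: 19.57
eef_pos: [0.5455, 0.0195, 0.0752]
tcp_rot: [-0.133, 0.991, -0.0, 0.001]
contact_force: [1.2, 0.9, 0.2]
opening: 0.149
```

```bash
python3 -m creep '[0,0,0.03,0,0,0,0.03,0,0,0,0.03,0,0,0,0.03,0,0,0,0.03,0]' 150; python3 -m creep '[0,0,-0.5,0,0,0,-1.5,0,0,0,-3,0,0,0,-4.5,0,0,0,-5.5,0,0,0,-5.5,0,0,0,-5.5,0]'
python3 - <<'E'
from lf import *
im2=imaging.read_camera("scene"); im=imaging.read_camera("wrist"); cam=info("wrist"); save('w20',im); save('s20',im2)
go([])
fit(cam,im,(545.3,19.5,15.3),45,'w20f',(120,520,70,400),1.9)
L=(545.3,19.5,15.3)
draw(im2,info("scene"),[(box(*L,159,202,67),(0,0,255)),(box(*L,159,202,45),(255,0,0))],'s20b',(264,344,178,232),9.5)
E
```

```text
time: 19.98
eef_pos: [0.5448, 0.0196, 0.0737]
tcp_rot: [-0.133, 0.991, 0.0, -0.0]
contact_force: [0.5, 0.1, 1.0]
opening: 0.413
time: 20.57
eef_pos: [0.5463, 0.0194, 0.2147]
tcp_rot: [-0.133, 0.991, -0.001, 0.003]
contact_force: [-0.4, 0.1, -0.0]
opening: 0.411
t 20.67 pos [544.3  19.7 210.7] yaw 105.3 F [-0.2 -0.9 -1.1] open 0.411 tilt [-0.001  0.    -1.   ] q [-0.15  0.02  1.92 -0.    1.21 -1.99]
```

View pics/w20f.png

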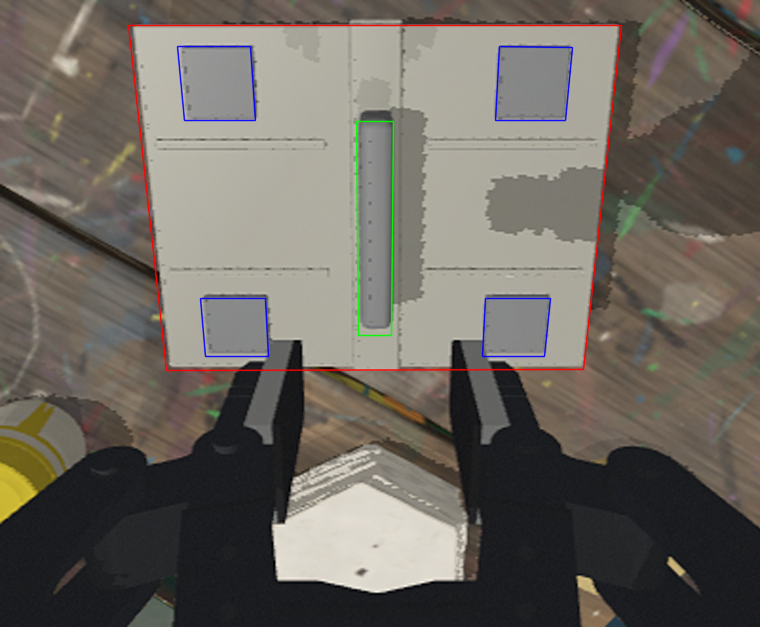

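View pics/s20b.png

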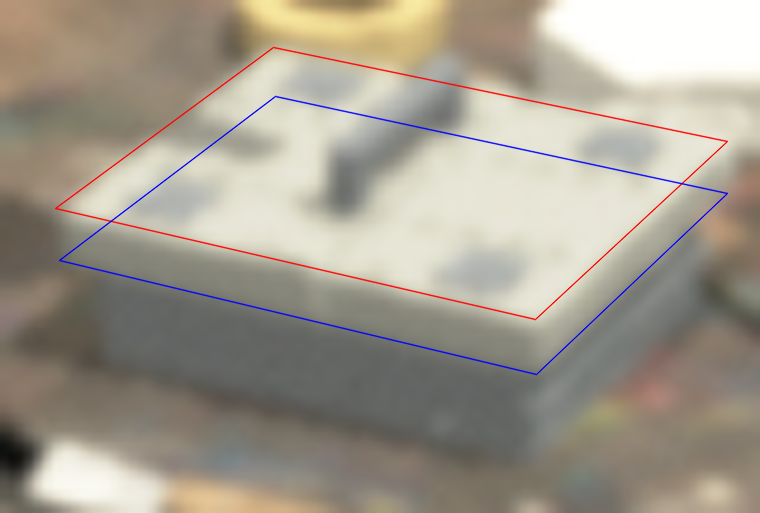

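```bash
cat > pads.py <<'E'
from lf import *
L=(545,19.5,15.3); a=np.radians(L[2]); Rz=np.array([[np.cos(a),-np.sin(a)],[np.sin(a),np.cos(a)]])
def pad(i,j,z): return (*(Rz@[56*i,66*j]+L[:2]),z,105.3)
P={'a':(-1,1),'b':(-1,-1),'c':(1,1),'d':(1,-1)}
if __name__=="__main__":
    n=sys.argv[1]; print(n,np.round(pad(*P[n],0)[:2],1)); go([pad(*P[n],120),pad(*P[n],78),pad(*P[n],66)])
E
python3 pads.py a
```

```text
a [473.6  68.4]
t 20.67 pos [544.3  19.7 210.7] yaw 105.3 F [-0.2 -0.9 -1.1] open 0.411 tilt [-0.001  0.    -1.   ] q [-0.15  0.02  1.92 -0.    1.21 -1.99]
[2.21 2.62 3.63] turn -0.0 alt 36.0 |d| 125
[2.21 2.62 5.31] turn -0.0 alt 36.0 |d| 158
[2.21 2.62 5.79] turn -0.0 alt 36.0 |d| 168
```

```bash
python3 -m creep '[2.2,2.6,1,0,2.2,2.6,2,0,2.2,2.6,3.2,0,2.2,2.6,4.2,0,2.2,2.6,5,0,2.2,2.6,5,0,2.2,2.6,5,0]' 255; python3 pads.py a;python3 - <<'E'
from lf import *
im=imaging.read_camera("wrist"); save('w21',im)
E
```

```text
time: 21.25
eef_pos: [0.4727, 0.0679, 0.0841]
tcp_rot: [-0.133, 0.991, 0.001, -0.003]
contact_force: [0.9, 0.1, 0.3]
opening: -0.001
a [473.6  68.4]
t 21.25 pos [472.7  67.9  84.1] yaw 105.3 F [0.9 0.1 0.3] open -0.001 tilt [-0.006  0.    -1.   ] q [-0.07  0.03  2.16 -0.    0.96 -1.91]
[-0.03  0.01 -1.44] turn -0.0 alt 36.0 |d| 36
[-0.04  0.01  0.24] turn -0.0 alt 36.0 |d| 6
[-0.04  0.01  0.72] turn -0.0 alt 36.0 |d| 18
```

View pics/w21.png

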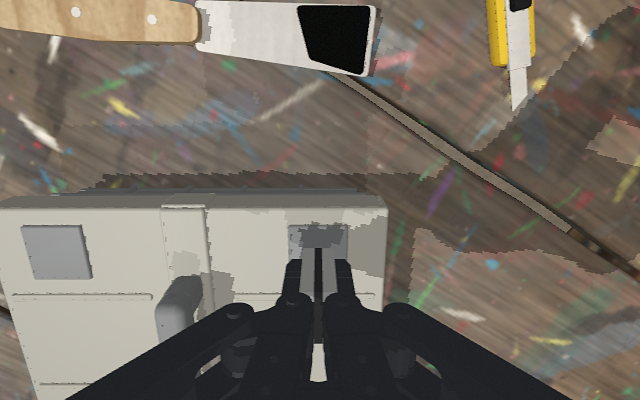

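Closed fingertips are over pad a (x 290–348, row ~245). Pressing in small steps.

```bash
python3 -m creep '[0,0,0.3,0,0,0,0.5,0,0,0,0.5,0]'; python3 -m creep '[0,0,0.1,0,0,0,0.1,0,0,0,0.1,0]';python3 -m creep '[0,0,0.1,0,0,0,0.1,0,0,0,0.1,0]'
```

```text
time: 21.55
eef_pos: [0.4748, 0.0677, 0.0736]
tcp_rot: [-0.133, 0.991, 0.0, -0.0]
contact_force: [0.2, -0.0, -0.1]
opening: 0.0
time: 21.8
eef_pos: [0.4749, 0.0678, 0.0715]
tcp_rot: [-0.133, 0.991, -0.0, 0.0]
contact_force: [0.1, 0.0, -0.0]
opening: 0.001
time: 22.05
eef_pos: [0.4747, 0.0678, 0.0688]
tcp_rot: [-0.133, 0.991, 0.0, -0.0]
contact_force: [0.3, -0.3, 0.6]
opening: -0.003
```

```bash
for i in 1 2 3 4; do python3 -m creep '[0,0,0.08,0,0,0,0.08,0,0,0,0.08,0]' | grep -v rot; done
```

```text
time: 22.3
eef_pos: [0.4744, 0.0677, 0.067]
contact_force: [-2.4, -1.3, 4.2]
opening: 0.007
time: 22.55
eef_pos: [0.4748, 0.0678, 0.0648]
contact_force: [-1.8, -1.3, 1.8]
opening: 0.002
time: 22.8
eef_pos: [0.4748, 0.0679, 0.0625]
contact_force: [0.0, -0.6, -0.8]
opening: -0.002
time: 23.05
eef_pos: [0.4752, 0.0678, 0.0612]
contact_force: [-1.0, 0.9, 2.2]
opening: 0.001
```

```bash
for i in 1 2 3 4; do python3 -m creep '[0,0,0.06,0,0,0,0.06,0,0,0,0.06,0]' | grep -v rot; done
```

```text
time: 23.3
eef_pos: [0.4753, 0.0678, 0.0608]
contact_force: [-4.2, -0.4, 10.5]
opening: -0.002
time: 23.55
eef_pos: [0.4755, 0.0678, 0.0607]
contact_force: [-8.3, 0.7, 19.1]
opening: 0.006
time: 23.8
eef_pos: [0.4755, 0.0677, 0.0605]
contact_force: [-12.6, -0.7, 27.2]
opening: -0.0
time: 24.05
eef_pos: [0.4756, 0.0677, 0.0603]
contact_force: [-16.5, -0.7, 35.8]
opening: -0.001
```

```bash
python3 -m creep '[0,0,-0.4,0,0,0,-1.2,0,0,0,-2,0,0,0,-2,0]'|grep -v rot; python3 pads.py b; python3 - <<'E'
from lf import *
im=imaging.read_camera("wrist"); save('w22',im)
E
```

```text
time: 24.38
eef_pos: [0.4775, 0.0677, 0.1085]
contact_force: [0.6, -0.8, 1.2]
opening: -0.002
b [508.4 -58.9]
t 24.38 pos [477.5  67.7 108.5] yaw 105.3 F [ 0.6 -0.8  1.2] open -0.002 tilt [ 0.008 -0.    -1.   ] q [-0.07 -0.    2.14  0.    0.99 -1.91]
[ 0.14 -5.21 -0.45] turn -0.0 alt 36.0 |d| 131
[ 0.15 -5.21  1.23] turn -0.0 alt 36.0 |d| 134
[ 0.16 -5.21  1.71] turn -0.0 alt 36.0 |d| 137
```

View pics/w22.png

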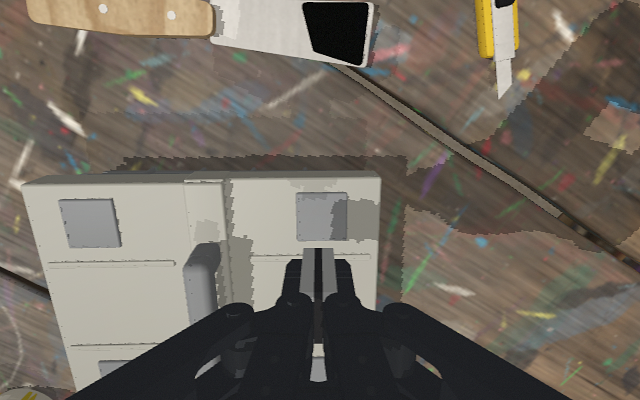

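```bash
python3 - <<'E'
from pads import *
cam=info("wrist")
for n in 'ab':
    q=np.array(pad(*P[n],60)[:3])/1000; print(n,proj(cam,q))
print(unproj(cam,(322,217),.060),unproj(cam,(90,223),.069))
E
```

```text
a [319.88182469 220.2961015 ]
b [ 93.50185082 220.14741513]
[0.47124657 0.06901952 0.06      ] [ 0.50537436 -0.05568287  0.069     ]
```

```bash
python3 -m creep '[0.2,-1.5,-0.6,0,0.2,-3,-0.6,0,0.2,-4.6,-0.2,0,0.2,-5.2,0.6,0,0.2,-5.2,1.2,0,0.2,-5.2,1.4,0,0.2,-5.2,1.4,0]'|grep -v rot; for i in 1 2 3 4; do python3 -m creep '[0,0,0.08,0,0,0,0.08,0,0,0,0.08,0]' | grep -v rot; done
```

```text
time: 25.02
eef_pos: [0.5024, -0.0587, 0.0672]
contact_force: [-0.4, 0.9, 0.5]
opening: 0.001
time: 25.27
eef_pos: [0.5044, -0.0583, 0.0682]
contact_force: [-0.3, 0.3, 0.6]
opening: 0.0
time: 25.52
eef_pos: [0.5043, -0.0587, 0.0661]
contact_force: [-1.0, 0.6, -1.0]
opening: -0.003
time: 25.77
eef_pos: [0.5043, -0.059, 0.064]
contact_force: [-0.7, -0.0, 1.6]
opening: 0.001
time: 26.02
eef_pos: [0.504, -0.0588, 0.0614]
contact_force: [-0.1, -0.5, -0.7]
opening: -0.001
```

```bash
for i in 1 2 3; do python3 -m creep '[0,0,0.05,0,0,0,0.05,0,0,0,0.05,0]' | grep -v rot; done
```

```text
time: 26.27
eef_pos: [0.5042, -0.0589, 0.0605]
contact_force: [0.1, 0.1, 0.5]
opening: 0.002
time: 26.52
eef_pos: [0.5044, -0.059, 0.0601]
contact_force: [-1.5, -0.2, 4.1]
opening: -0.002
time: 26.77
eef_pos: [0.5045, -0.059, 0.0599]
contact_force: [-5.8, 1.4, 11.3]
opening: 0.002
```

```bash
python3 -m creep '[0,0,0.06,0,0,0,0.06,0,0,0,0.06,0]' | grep -v rot;  python3 -m creep '[0,0,-0.4,0,0,0,-1.2,0,0,0,-2.4,0,0,0,-2.4,0]'|grep -v rot; python3 pads.py d; python3 - <<'E'
from lf import *
im=imaging.read_camera("wrist"); save('w23',im)
im=imaging.read_camera("scene"); save('s23',im)
cv2.imwrite('pics/s23c.png',cv2.resize(im[178:232,264:344],None,fx=9.5,fy=9.5,interpolation=cv2.INTER_CUBIC)[:,:,::-1])
E
```

```text
time: 27.02
eef_pos: [0.5045, -0.059, 0.0598]
contact_force: [-9.0, 2.0, 18.9]
opening: -0.001
time: 27.35
eef_pos: [0.5079, -0.06, 0.1222]
contact_force: [1.2, 0.4, 0.9]
opening: -0.001
d [616.4 -29.4]
t 27.35 pos [507.9 -60.  122.2] yaw 105.3 F [1.2 0.4 0.9] open -0.001 tilt [ 0.01  -0.003 -1.   ] q [-0.32  0.04  2.07  0.    1.02 -2.15]
[-4.51  0.04  0.13] turn -0.0 alt 36.0 |d| 113
[-4.5   0.05  1.81] turn -0.0 alt 36.0 |d| 121
[-4.49  0.05  2.29] turn -0.0 alt 36.0 |d| 126
```

View pics/w23.png

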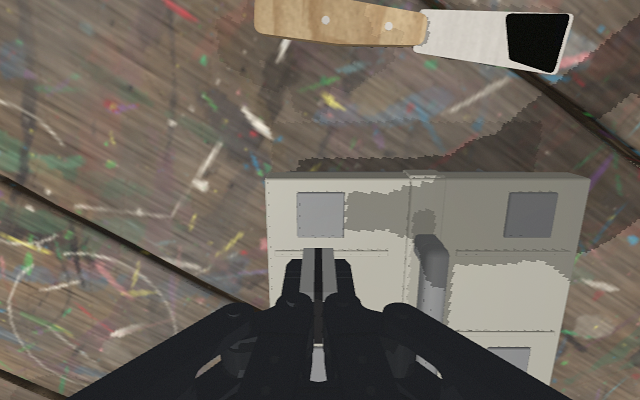

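View pics/s23c.png

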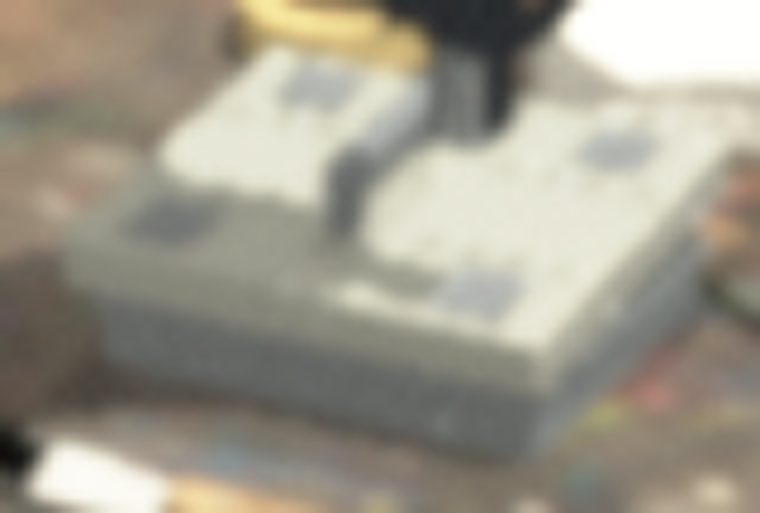

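```bash
python3 -m creep '[-1.5,0,-0.3,0,-3,0,-0.2,0,-4.4,0,0.3,0,-4.4,0,1.0,0,-4.4,0,1.7,0,-4.4,0,1.7,0,-4.4,0,1.7,0]'|grep -v rot; for i in 1 2 3 4 5; do python3 -m creep '[0,0,0.08,0,0,0,0.08,0,0,0,0.08,0]' | grep -v rot; done
```

```text
time: 28.03
eef_pos: [0.6088, -0.0296, 0.0718]
contact_force: [-0.0, -1.1, 0.9]
opening: -0.002
time: 28.28
eef_pos: [0.6102, -0.0301, 0.0727]
contact_force: [0.8, 0.4, -0.4]
opening: 0.003
time: 28.53
eef_pos: [0.6103, -0.03, 0.0703]
contact_force: [0.6, 0.2, 0.2]
opening: -0.003
time: 28.78
eef_pos: [0.6107, -0.03, 0.0684]
contact_force: [-0.2, -0.1, 1.3]
opening: 0.003
time: 29.03
eef_pos: [0.6113, -0.0299, 0.0676]
contact_force: [-1.8, 0.7, 6.0]
opening: 0.002
time: 29.28
eef_pos: [0.6118, -0.0298, 0.0666]
contact_force: [-1.2, 0.9, 9.1]
opening: -0.003
```

```bash
for i in 1 2 3 4 5 6; do python3 -m creep '[0,0,0.06,0,0,0,0.06,0]' | egrep 'pos|force'; done
```

```text
eef_pos: [0.6122, -0.0298, 0.0655]
contact_force: [-2.2, 1.8, 9.1]
eef_pos: [0.6126, -0.0298, 0.0641]
contact_force: [-0.7, 1.9, 9.0]
eef_pos: [0.6122, -0.03, 0.0614]
contact_force: [-0.1, 0.1, 0.9]
eef_pos: [0.6116, -0.03, 0.0602]
contact_force: [-0.9, 1.4, 8.8]
eef_pos: [0.6117, -0.03, 0.0601]
contact_force: [-4.4, 1.0, 15.5]
eef_pos: [0.6117, -0.03, 0.06]
contact_force: [-7.8, 1.6, 21.3]
```

Clear snap at pad d (9 N, then drop, hard stop at 60 mm). Next is pad c.

```bash
python3 -m creep '[0,0,-0.4,0,0,0,-1.2,0,0,0,-2.4,0,0,0,-2.4,0,0,0,-2.4,0]'|grep -v rot; python3 pads.py c
```

```text
time: 30.7
eef_pos: [0.6113, -0.0302, 0.1167]
contact_force: [0.0, -0.8, 0.6]
opening: -0.001
c [581.6  97.9]
t 30.7 pos [611.3 -30.2 116.7] yaw 105.3 F [ 0.  -0.8  0.6] open -0.001 tilt [ 0.003 -0.001 -1.   ] q [-0.21  0.26  1.82 -0.    1.05 -2.05]
[-0.21  5.26 -0.14] turn -0.0 alt 36.0 |d| 132
[-0.2   5.26  1.54] turn -0.0 alt 36.0 |d| 137
[-0.2   5.26  2.02] turn -0.0 alt 36.0 |d| 141
```

```bash
python3 -m creep '[-0.15,1.5,-0.2,0,-0.15,3,-0.2,0,-0.15,4.6,0.1,0,-0.15,5.25,0.8,0,-0.15,5.25,1.5,0,-0.15,5.25,1.5,0,-0.15,5.25,1.5,0]'|grep -v rot; for i in 1 2 3 4 5; do python3 -m creep '[0,0,0.08,0,0,0,0.08,0,0,0,0.08,0]' | egrep 'pos|force'; done
```

```text
time: 31.28
eef_pos: [0.5772, 0.0978, 0.0749]
contact_force: [0.2, -0.3, -0.4]
opening: 0.005
eef_pos: [0.5802, 0.0969, 0.0764]
contact_force: [0.4, -0.2, -0.2]
eef_pos: [0.5795, 0.0974, 0.0738]
contact_force: [-0.1, -0.6, -0.2]
eef_pos: [0.5792, 0.0977, 0.0714]
contact_force: [0.2, 0.3, -1.5]
eef_pos: [0.5792, 0.0977, 0.0694]
contact_force: [0.4, 0.2, 0.2]
eef_pos: [0.5796, 0.0978, 0.0683]
contact_force: [-1.3, -0.2, 4.7]
```

```bash
for i in 1 2 3 4 5 6 7; do python3 -m creep '[0,0,0.06,0,0,0,0.06,0]' | egrep 'pos|force'; done
```

```text
eef_pos: [0.5801, 0.0979, 0.0672]
contact_force: [-1.2, 0.7, 5.6]
eef_pos: [0.5807, 0.0979, 0.0658]
contact_force: [0.2, 1.4, 3.7]
eef_pos: [0.5795, 0.0976, 0.063]
contact_force: [-0.3, 0.5, -0.5]
eef_pos: [0.5784, 0.0975, 0.0603]
contact_force: [-0.7, 0.0, -0.7]
eef_pos: [0.5788, 0.0976, 0.0593]
contact_force: [-0.5, -0.5, 0.0]
eef_pos: [0.5792, 0.0976, 0.0591]
contact_force: [-2.4, 0.0, 4.1]
eef_pos: [0.5793, 0.0976, 0.0591]
contact_force: [-6.4, -1.4, 11.2]
```

```bash
python3 -m creep '[0,0,0.05,0,0,0,0.05,0]' | egrep 'pos|force'; python3 -m creep '[0,0,-0.4,0,0,0,-1.2,0,0,0,-2.4,0,0,0,-3.6,0,0,0,-3.6,0]'|grep -v rot; python3 - <<'E'
from pads import *
go([(545,19.5,215,105.3),pad(*P['a'],120),pad(*P['a'],66)])
E
```

```text
eef_pos: [0.5793, 0.0976, 0.059]
contact_force: [-7.9, 0.0, 17.3]
time: 34.28
eef_pos: [0.5836, 0.0977, 0.1531]
contact_force: [0.5, 1.0, 0.3]
opening: -0.003
t 34.28 pos [583.6  97.7 153.1] yaw 105.3 F [0.5 1.  0.3] open -0.003 tilt [ 0.013 -0.    -1.   ] q [-0.01  0.17  1.86  0.    1.09 -1.84]
[ 2.28 -2.62 -2.5 ] turn -0.0 alt 36.0 |d| 107
[4.57 0.03 1.27] turn -0.0 alt 36.0 |d| 119
[4.6  0.04 3.43] turn -0.0 alt 36.0 |d| 143
```

```bash
python3 -m creep '[2.2,-2.6,-2.5,0,2.2,-2.6,-2.5,0,2.2,-2.6,-2.5,0,2.2,-2.6,-2.5,0,2.2,-2.6,-2.5,0,2.2,-2.6,-2.5,0]'|grep -v rot; python3 - <<'E'
from pads import *
cam=info("wrist");im=imaging.read_camera("wrist"); save('w30',im); go([])
fit(cam,im,(543.5,19.5,15.3),35,'w30f',(120,520,70,400),1.9)
im=imaging.read_camera("scene"); save('s30',im)
LL=(545,19.5,15.3)
draw(im,info("scene"),[(box(*LL,159,202,57),(0,0,255)),(box(*LL,159,202,35),(255,0,0))],'s30c',(264,344,178,232),9.5)
E
```

```text
time: 34.78
eef_pos: [0.5431, 0.0209, 0.2072]
contact_force: [-0.3, 0.6, 0.0]
opening: -0.002
t 34.83 pos [542.9  21.2 206.8] yaw 105.3 F [ 0.7 -0.2  0.1] open 0.0 tilt [-0.002  0.001 -1.   ] q [-0.15  0.02  1.92  0.    1.2  -1.99]
```

View pics/w30f.png

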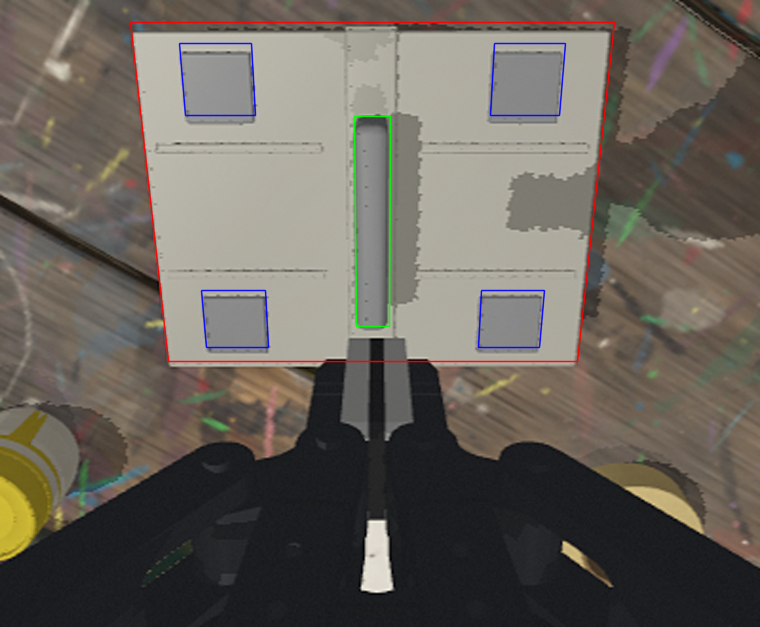

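View pics/s30c.png

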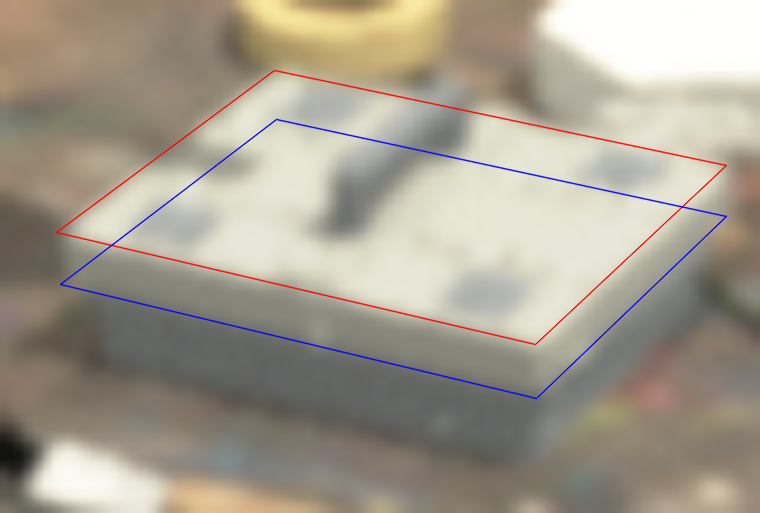

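```bash
python3 pads.py a
```

```text
a [473.6  68.4]
t 34.88 pos [542.9  21.4 206.6] yaw 105.3 F [0.4 0.2 0.5] open -0.003 tilt [-0.003  0.001 -1.   ] q [-0.15  0.02  1.92  0.    1.2  -1.99]
[2.17 2.54 3.47] turn 0.01 alt -35.99 |d| 121
[2.17 2.54 5.15] turn 0.01 alt -35.99 |d| 154
[2.16 2.54 5.63] turn 0.01 alt -35.99 |d| 164
```

```bash
python3 -m creep '[2.15,2.55,1,0,2.15,2.55,2.2,0,2.15,2.55,3.6,0,2.15,2.55,4.8,0,2.15,2.55,5.5,0,2.15,2.55,5.5,0,2.15,2.55,5.5,0,2.15,2.55,5.5,0]'|grep -v rot; for i in 1 2 3; do python3 -m creep '[0,0,0.1,0,0,0,0.1,0]' | egrep 'pos|force'; done
```

```text
time: 35.55
eef_pos: [0.4761, 0.0681, 0.0719]
contact_force: [0.3, 0.3, -0.3]
opening: -0.002
eef_pos: [0.4762, 0.0677, 0.0698]
contact_force: [-0.3, 0.1, -0.1]
eef_pos: [0.4752, 0.0677, 0.0663]
contact_force: [-0.6, -0.0, 0.1]
eef_pos: [0.4746, 0.0677, 0.0631]
contact_force: [-0.5, 0.2, -0.4]
```

```bash
for i in 1 2 3 4 5; do python3 -m creep '[0,0,0.06,0,0,0,0.06,0]' | egrep 'pos|force'; done
```

```text
eef_pos: [0.4745, 0.0678, 0.0615]
contact_force: [-0.7, 0.3, 0.2]
eef_pos: [0.4746, 0.0678, 0.06]
contact_force: [0.6, -0.5, 0.4]
eef_pos: [0.475, 0.0678, 0.059]
contact_force: [-1.5, -0.3, 2.1]
eef_pos: [0.475, 0.0678, 0.059]
contact_force: [-5.4, -0.1, 11.5]
eef_pos: [0.475, 0.0678, 0.0589]
contact_force: [-10.3, -0.2, 21.4]
```

Pad a is at 59.0 mm, home. Probing b.

```bash
python3 -m creep '[0,0,-0.4,0,0,0,-1.2,0,0.15,-1,-2.2,0,0.15,-2.5,-2.4,0,0.15,-4,-2,0,0.15,-5.2,-1.2,0,0.15,-5.2,-0.6,0,0.15,-5.2,-0.35,0,0.15,-5.2,-0.35,0]'|egrep 'pos|force'; for i in 1 2 3 4 5; do python3 -m creep '[0,0,0.08,0,0,0,0.08,0]' | egrep 'pos|force'; done
```

```text
eef_pos: [0.5037, -0.0582, 0.0625]
contact_force: [-0.8, 1.0, -1.0]
eef_pos: [0.5056, -0.0579, 0.0629]
contact_force: [0.9, -0.4, 0.3]
eef_pos: [0.5057, -0.058, 0.0611]
contact_force: [-0.1, 0.2, -1.2]
eef_pos: [0.506, -0.0584, 0.0591]
contact_force: [1.1, 0.7, 1.3]
eef_pos: [0.506, -0.0584, 0.059]
contact_force: [-6.2, 2.7, 13.1]
eef_pos: [0.5061, -0.0585, 0.0589]
contact_force: [-10.8, 3.3, 25.0]
```

Pad b is at 59.0. Probing d.

```bash
python3 -m creep '[0,0,-0.4,0,0,0,-1.2,0,-1,0,-2.2,0,-2.5,0,-2.4,0,-4,0,-1.8,0,-4.3,0,-1,0,-4.3,0,-0.5,0,-4.3,0,-0.35,0,-4.3,0,-0.35,0]'|egrep 'pos|force'; for i in 1 2 3 4; do python3 -m creep '[0,0,0.08,0,0,0,0.08,0]' | egrep 'pos|force'; done
```

```text
eef_pos: [0.6066, -0.0299, 0.0609]
contact_force: [-0.1, 0.2, 0.2]
eef_pos: [0.6088, -0.0306, 0.0619]
contact_force: [-0.4, 0.2, 0.1]
eef_pos: [0.6092, -0.0306, 0.06]
contact_force: [-1.1, 0.7, -0.3]
eef_pos: [0.6097, -0.0305, 0.0591]
contact_force: [-2.6, -0.5, 5.5]
eef_pos: [0.6097, -0.0305, 0.059]
contact_force: [-7.0, 1.2, 14.8]
```

All four pads are at 59 mm. Retreating and doing a last check.

```bash
python3 -m creep '[0,0,-0.5,0,0,0,-1.5,0,0,0,-3,0,0,0,-4.5,0,2,-1.5,-6,0,4,-3,-7,0,4,-3,-7,0,4,-3,-7,0,4,-3,-7,0,4,-3,-7,0]'|egrep 'time|pos|force'; python3 - <<'E'
from lf import *
im=imaging.read_camera("top"); save('t40',im); cam=info("top")
cv2.imwrite('pics/t40c.png',cv2.resize(im[60:310,150:470],None,fx=2.4,fy=2.4,interpolation=cv2.INTER_CUBIC)[:,:,::-1])
im=imaging.read_camera("scene"); save('s40',im); go([])
E
```

```text
time: 40.72
eef_pos: [0.5325, -0.1293, 0.2309]
contact_force: [-0.2, 0.8, -1.1]
t 40.82 pos [ 532.5 -128.1  229.3] yaw 105.3 F [-0.9 -0.4  0. ] open -0.001 tilt [-0.001  0.001 -1.   ] q [-0.42  0.01  1.89  0.    1.24 -2.26]
```

View pics/t40c.png

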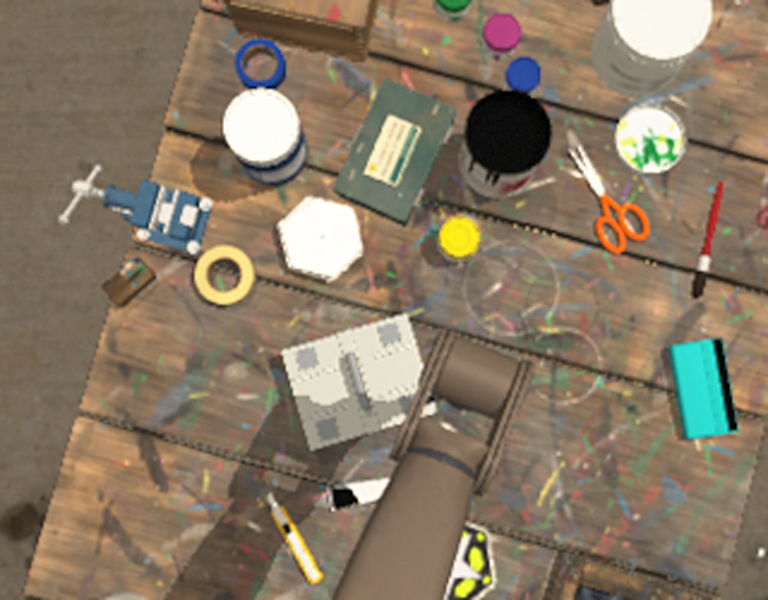

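View pics/s40.png

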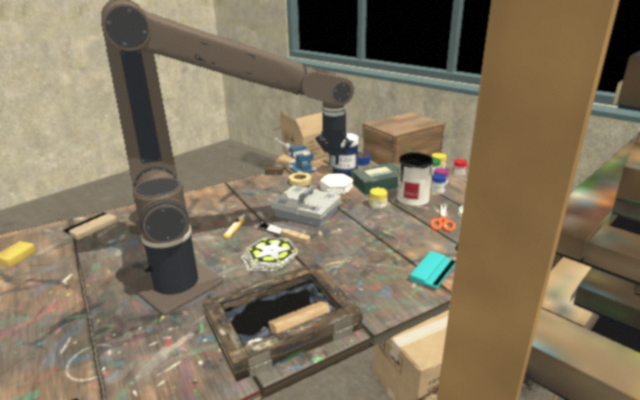

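The lid is on flat, the bystanders are where they were, and the arm touches nothing.

```bash
python3 -c "
from plant import ctrl
print(ctrl.sign_off())"
```

```text
the job is handed in; nothing more can be done
None
```

The squeegee is in the tub and the lid is snapped down at all four corners. The job was handed in at about 41 s of the 72 s allowed.

- **Squeegee:** I took the timber and black squeegee beside the tub, not the turquoise one or the two elsewhere on the bench. It lies flat on the tub floor; I checked this in the wrist picture before closing the lid.
- **Laying the lid:** The first two tries to lay it stopped about 6 mm too high, with up to about 10 N on the rim. My tub position was roughly 3 mm off. I lifted, corrected using the scene camera, and the lid then went down freely and rode on the lugs.
- **Pressing:** I pressed the corners in the order a, b, d, c. The snap was clear in the force at d, and at a and c the force fell away as the corner went down. At b no force peak was caught, because readings come only at the end of each move.
- **Last checks:** Pad c ended at 59 mm when pressed. A second probe of a, b and d also stopped hard at 59 mm, which is fully home. The last pictures show the lid flat and the ink pot, cards and tape where they were.
- **One overshoot:** Pad a took about 36 N for a moment, above the 30 N harmless figure. I saw no sign of damage.

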